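# Load power modules into a spring magazine

### The arm

A 6-joint arm with a two-finger parallel gripper is mounted at the origin on the work surface. World frame = base frame: x ahead of the robot, y to its left, z up, the work surface at z = 0. Lengths are in m, angles in rad, forces in N, time in s.
With the tool pointing down it reaches from about 0.375 to 0.975 m from the base axis. Payload 3.8 kg.
Tool frame: the origin (TCP) lies at the very end of the fingers, on their centre line; the grasp point (between the pads) lies behind it (bot.tcp_to_grasp is the y of the grasp point in the tool frame, in m); y points along the fingers, z is the direction in which the jaws open and shut, and the axes are right-handed (so a half turn about y gives the same grasp; the last joint's range is limited). The gripper opens to 85 mm and grips with 20 to 120 N. Pads are 22 mm wide; open, the fingers measure 114 mm over their backs; the gripper's body (76 mm by 85 mm) begins 54 mm behind the grasp point. The pads swing forward as they close: fully open they stand 13 mm farther back than shut.
Start: joints at [1.252, 0.264, 1.604, -0, 1.274, -0.037], TCP at [0.188, 0.648, 0.231] pointing down, gripper open.
Joint ranges: [-2.63, 2.63], [-0.94, 2.18], [0.31, 2.57], [-1.31, 4.45], [0, 2.66], [-2.55, 2.55]. Speed limits (rad/s): [2.57, 2.57, 3.14, 3.14, 3.14, 3.14].

### API

Orientations are given as a rotation vector (axis times angle).
In Python, from workcell import bot, optics, workorder gives the robot as it stands.
- The arm moves only by the shell command python3 -m handwheel 'ROWS' [FORCE]. ROWS is JSON, a list of rows, each a list of 7 numbers: the shift along the tool's x, y, z in m, then the turn, a rotation vector about the tool's x, y, z in rad, then the opening, from 0 (shut) to 1 (fully open). A call has 1 to 8 rows; each row shifts and turns the commanded pose from where the row before left it, along the tool's axes as they then stand; what a row does not reach is not made up. A row lasts 1/8 s, in which the tool goes at most 62.5 mm and 10.7 degrees, less where a joint would pass 70% of its speed; a pose out of reach is approached as far as the arm can. A call with a gripper value outside its range is refused whole. The fingers move at their own pace and stop on an object; FORCE is the grip in N (left out, the last holds). Time passes only in rows, so rows that do not move let the fingers close. It gives the time, the measured TCP pose, the force and the opening at its end, in the units of the state.
- bot.read_state(): the state, without advancing time (a new reading comes with each control period).
- optics.read_camera(name): name is "scene" or "top"; returns a dict with "image" (420x560x3 uint8, red, green, blue), "z_map" (420x560 float32, m along the optical axis (not along the pixel's ray), 0 where there is no reading), "mtx" (3x3 intrinsics, pixels), "dist" ([k1, k2, p1, p2, k3] as OpenCV has them; the pictures are not rectified), "world_from_camera" (4x4, takes a point from camera to world coordinates). Camera axes: x right, y down, z forward; pixel columns grow to the right and rows downward; lengths in m; the calibration is good to about 2 mm. A picture is of the moment at which its call begins.
- workorder.finish_job(): hands the job in, once; it reports no verdict.
The state is a dict: "time": time; "q": joint angles; "joint_vel": joint speeds; "joint_torque": joint torques, N m; "tool_pos": TCP position; "tcp_rot": TCP orientation; "wrist_force": force on the tool from outside, world axes, zero at the start; "torque": the same for the moment, N m; "width": opening from 0.0 (shut) to 1.0 (fully open).
Only numpy, scipy, OpenCV 4.12 (cv2) and the standard library are available. Lean on these libraries where they do the work, as an engineer would, in place of code of your own. Each camera call takes 0.05 s, during which the arm holds its last target.

### The job

Load the three potted power modules into the leaning spring magazine, one at a time: push each squarely down the channel until both spring lips have snapped shut over it. Put in the two plain flat-topped modules first and the finned one last, so that it lies on top, and let go of everything. Leave the transformer, the small parts, the spool, the jar and the screwdriver where they are.

Things in the scene. Friction and masses are not known exactly. Their poses are not given: they have to be found in the camera images.
- plain_a_mid (a point): One of two identical plain modules: black potted block with a flat dark metal top; box 52 x 30 x 22 mm, 40 to 85 g, lying flat on the mat at any yaw, the 22 mm upright; this point is its middle (half-way up), its x axis is the 52 mm length, y the 30 mm width, z up out of its top face. Half a turn about z makes no difference. Grip it across the 30 mm width.
- plain_b_mid (a point): The other plain module, identical; box 52 x 30 x 22 mm, 40 to 85 g, lying flat on the mat at any yaw, the 22 mm upright; this point is its middle (half-way up), its x axis is the 52 mm length, y the 30 mm width, z up out of its top face. Half a turn about z makes no difference. Grip it across the 30 mm width.
- finned_mid (a point): The finned module: same outer size and black body, but its top 10 mm are five dark metal cooling fins running along its length; box 52 x 30 x 22 mm, 40 to 85 g, lying flat on the mat at any yaw, the 22 mm upright; this point is its middle (half-way up), its x axis is the 52 mm length, y the 30 mm width, z up out of its top face. Half a turn about z makes no difference. Grip it across the 30 mm width.
- channel: Frame of the magazine's aluminium channel, fixed on a dark base plate; place and yaw vary. It leans 30 degrees from vertical, mouth towards the robot. Origin: middle of the mouth, level with the lips' flat undersides, 130 mm above the bench. z: along the channel, out of the mouth (up and towards the robot). y: level, across. x: away from the robot and up.
- mag: The magazine's dark base plate, 150 x 100 x 10 mm, origin under its centre, x the 150 mm side, pointing away from the robot at yaw 0, z up; the channel stands fixed on it and shares its y axis and yaw. It and the modules stand on a blue mat 2 mm thick, top at z = 0.002 m. Nothing on the base or bracket needs handling.
- slot (a point): Point in the channel, 14 mm below its mouth: where the middle of a module should be when pushed fully down; let go there and the spring lifts it about 3 mm, back against the lips. A module goes in flat: its z along the channel's z (either way round), its 52 mm length along x, its 30 mm width along y. Pushing takes 5 to 15 N. Afterwards the open fingers can be drawn straight out along z.
- channel_rim (a point): Centre of the channel's upper rim, 34 mm out from the mouth along z. Inside, the channel is 58 mm along x and 34 mm along y; four corner flanges (4 mm thick) flare from 34 to about 48 mm apart over the last 14 mm. Between the flanges each y side has an open slot 39 mm wide in x, free outwards, so fingers holding a module's 30 mm width pass down it.
- channel_floor (a point): Middle of the channel's floor, 98 mm below the mouth. The channel takes three modules, each new one pushing those below it down.
- lip_front (a joint): Spring lip at the channel's -x end, bright steel: 0 m = shut, grows to 0.010 as it is pushed outwards (about 5 mm while a module passes). 26 mm wide in y, edge 21 mm from the middle; its ramp rises outwards to 30 mm from the middle, 19 mm above the mouth. Spring 2 N shut, 4.5 N at 5 mm. Its flat underside holds the module in.
- lip_back (a joint): Spring lip at the channel's +x end, as the front one.
- follower (a joint): The magazine's grey spring plate, 50 x 22 mm, under the modules: 0 m = up at the mouth (empty), grows as it is pushed down, about 0.022 m a module. Spring 3 N at 0, 7 N with three modules.
- transformer_mid (a point): Bystander: small transformer, dark core with coil, 54 x 60 x 34 mm, 0.25 kg, lying among the modules; point at its middle. Not to be loaded.
- capacitor_mid (a point): Bystander: upright round capacitor, 18 mm diameter, 28 mm high; point at its middle.
- relay_mid (a point): Bystander: small white relay block, 18 x 22 x 16 mm; point at its middle.
- spool_mid (a point): Bystander: solder spool standing on its flange, 52 mm diameter, 32 mm high; point at its middle.
- flux_jar_mid (a point): Bystander: amber jar with white cap, 44 mm diameter, 45 mm high; point at its middle.
- screwdriver_grip (a point): Bystander: screwdriver, 160 mm, lying on the bench mat to the right; point in its handle.
Mind the look-alikes: they are no part of the job. Leave any white look-alike of the part that bears plain_a_mid alone. Leave any green look-alike of the part that bears plain_b_mid alone.

How it is judged:
By the outcome, as a careful person would: the job done as asked, in the order asked, and still so for the second after the job is handed in, with the robot touching nothing.
It also fails if it takes over 72 s, if anything falls off the work surface, if the arm or the gripper's body presses on something with over 40 N, if the wrist force passes 120 N, or if a joint passes its speed limit or range.

## Working session

There is one attempt and no reset: what is moved stays moved. The work goes in short steps, Python scripts to look and compute and a shell command to move; the robot and the scene stay as the last step left them, time stands still between calls to the robot, and variables do not carry over. Pictures are saved under pics/ and viewed, and the job is handed in when it is done.

```bash
ls; mkdir -p pics; python3 - <<'E'
from workcell import bot, optics, workorder
import cv2,numpy as np
s=bot.read_state()
print(s, bot.tcp_to_grasp)
for n in ("scene","top"):
    c=optics.read_camera(n)
    cv2.imwrite(f"pics/{n}0.png",c["image"][:,:,::-1])
    np.savez(f"{n}0.npz",**c)
    print(n,c["mtx"],c["dist"],c["world_from_camera"])
E
```

```text
pics
{'time': 0.0, 'q': array([ 1.25210216e+00,  2.64744358e-01,  1.60535140e+00, -1.39328515e-05,
        1.27371010e+00, -3.69071305e-02]), 'joint_vel': array([-0.00141844,  0.00241455, -0.00020946,  0.00083281, -0.00043083,
        0.00063645]), 'joint_torque': array([-2.63662630e-03, -5.15094566e+01, -3.67320979e+01, -3.01265436e-04,
        1.28016292e-02,  1.15633250e-05]), 'tool_pos': array([0.18748328, 0.64768807, 0.22998016]), 'tcp_rot': array([-1.5616399 ,  0.22154363, -0.22094756]), 'wrist_force': array([-0.2200507 , -0.65004075,  0.21593327]), 'torque': array([ 0.01976901, -0.00524328,  0.01244294]), 'width': 0.9971747968561893} -0.0187
scene [[486.76179379   0.         276.57180216]
 [  0.         486.76179379 208.73646894]
 [  0.           0.           1.        ]] [-0.13910667  0.          0.          0.          0.        ] [[-0.18876826  0.80150883 -0.5674065   1.20646404]
 [ 0.98201869  0.15264794 -0.11107607  0.08720733]
 [-0.00241502 -0.57817143 -0.81591174  1.06294366]
 [ 0.          0.          0.          1.        ]]
top [[397.85996528   0.         276.24753439]
 [  0.         397.85996528 214.37229726]
 [  0.           0.           1.        ]] [0.01998373 0.         0.         0.         0.        ] [[ 0.02374198 -0.99150011  0.12792124  0.44917729]
 [-0.9994963  -0.02084622  0.02392873 -0.06048326]
 [-0.02105866 -0.12842492 -0.99149562  0.94348015]
 [ 0.          0.          0.          1.        ]]
```

View pics/scene0.png

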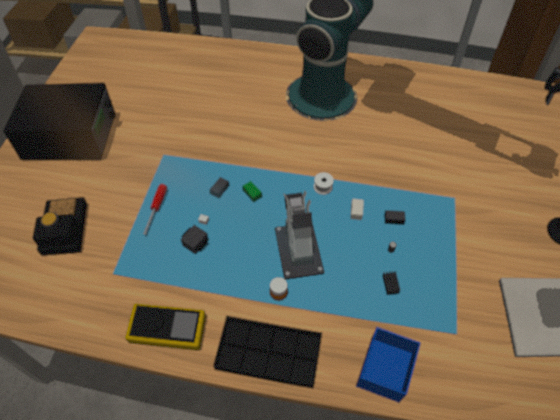

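View pics/top0.png

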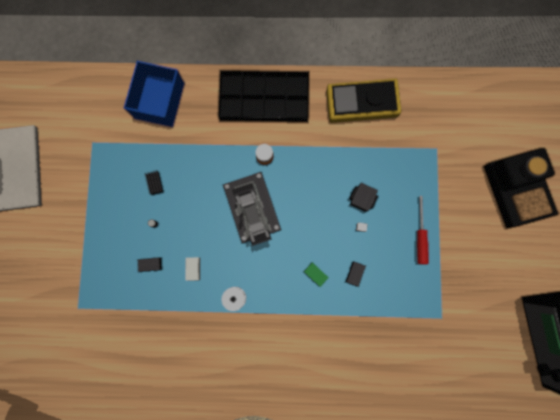

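The scene view shows three dark modules at about (220,187), (395,217) and (391,283). The same modules sit at (356,274), (150,265) and (154,183) in the top view. The white and green look-alikes are at top (192,269) and (316,274), and the magazine is at top (252,210). Next I'll zoom in to tell which module is finned.

```bash
python3 - <<'E'
import cv2,numpy as np
t=cv2.imread("pics/top0.png");s=cv2.imread("pics/scene0.png")
def crop(im,u,v,r=20,z=260): 
    c=im[v-r:v+r,u-r:u+r]; c=np.clip(c.astype(float)*1.6+20,0,255).astype(np.uint8)
    return cv2.resize(c,(z,z),interpolation=cv2.INTER_CUBIC)
a=np.hstack([crop(t,*p) for p in [(356,274),(150,265),(154,183)]])
b=np.hstack([crop(s,*p) for p in [(220,187),(395,217),(391,283)]])
cv2.imwrite("pics/crops.png",np.vstack([a,b]))
a=crop(t,252,210,45,400);b=crop(s,299,235,50,400)
cv2.imwrite("pics/mag.png",np.hstack([a,b]))
E
```

```text
(no output)
```

View pics/crops.png

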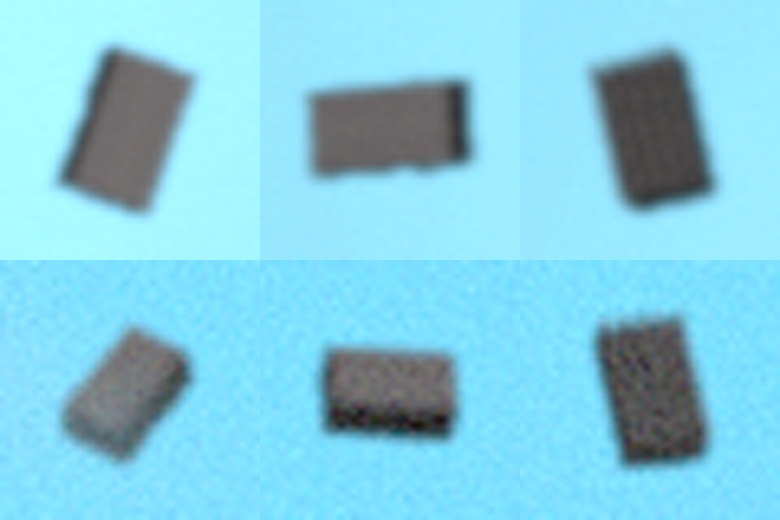

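View pics/mag.png

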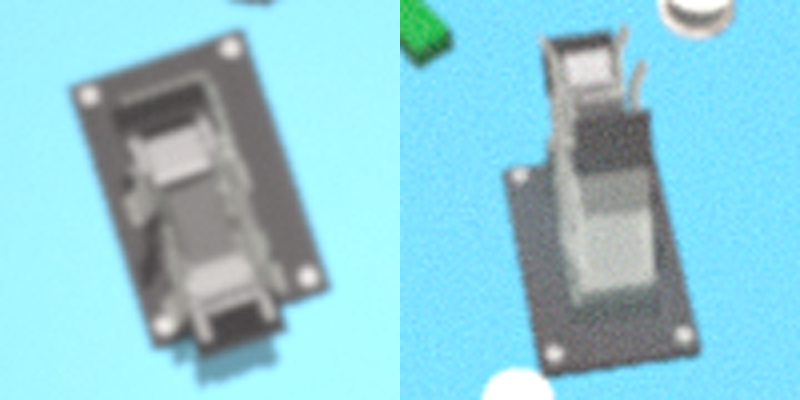

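The finned module has visible stripes and is at top (154,183). The plain ones are at top (356,274) and (150,265). In the magazine crop I can see four plate bolts, the light lips and the grey follower between them. Next I'll measure poses.

```bash
cat > h.py <<'E'
import numpy as np,cv2
def load(n,k=0):
    c=dict(np.load(f"{n}{k}.npz")); return c
def rays(c,uv):
    p=cv2.undistortPoints(np.float64(uv).reshape(-1,1,2),c["mtx"],c["dist"]).reshape(-1,2)
    return np.c_[p,np.ones(len(p))]
def toplane(c,uv,h):
    r=rays(c,uv);T=c["world_from_camera"];d=r@T[:3,:3].T;o=T[:3,3]
    return o+d*((h-o[2])/d[:,2])[:,None]
def cloud(c):
    v,u=np.mgrid[:420,:560]; uv=np.c_[u.ravel(),v.ravel()]
    r=rays(c,uv)*c["z_map"].ravel()[:,None];T=c["world_from_camera"]
    return (r@T[:3,:3].T+T[:3,3]).reshape(420,560,3)
E
python3 - <<'E'
from h import *
W={}
for n,pts in (("top",[(356,274),(150,265),(154,183)]),("scene",[(220,187),(395,217),(391,283)])):
    c=load(n);P=cloud(c);im=c["image"].astype(int)
    m=((im[...,2]-im[...,0])<30).astype(np.uint8)
    # mat height check
    blue=(im[...,2]-im[...,0])>70; 
    print(n,"mat z median",np.median(P[...,2][blue&(c["z_map"]>0)]))
    nl,lab=cv2.connectedComponents(m)
    for (u,v) in pts:
        k=lab==lab[v,u]; 
        z=P[...,2][k]; Q=P[k]
        top=Q[(z>0.0185)&(z<0.03)]
        r=cv2.minAreaRect(top[:,:2].astype(np.float32)*1000)
        print((u,v),k.sum(),"zmed",np.median(z).round(4),"rect",np.round(r[0],1),np.round(r[1],1),round(r[2],1),len(top), "mean",top.mean(0).round(4))
E
```

```text
top mat z median 0.003107173169178523
(356, 274) 298 zmed 0.0244 rect [ 435.6 -221.7] [28.  49.7] 71.4 282 mean [ 0.4357 -0.2216  0.0244]
(150, 265) 288 zmed 0.0246 rect [445.7 252.5] [28.1 52.1] 5.6 281 mean [0.4457 0.252  0.0246]
(154, 183) 291 zmed 0.0196 rect [639.1 255. ] [51.6 31.3] 15.3 162 mean [0.6389 0.2532 0.0233]
scene mat z median 0.0031399997391715617
(220, 187) 210 zmed 0.0244 rect [ 437.1 -222.8] [29.3 53. ] 73.8 159 mean [ 0.4394 -0.2227  0.0249]
(395, 217) 231 zmed 0.0242 rect [446.8 252.5] [30.6 50.6] 5.2 183 mean [0.4489 0.2519 0.0248]
(391, 283) 263 zmed 0.0199 rect [642.3 255.2] [49.4 29.6] 14.8 144 mean [0.6424 0.2541 0.0234]
```

```bash
python3 - <<'E'
from h import *
c=load("top");im=c["image"]
x0,y0=215,165
cr=im[y0:y0+85,x0:x0+75]
z=cv2.resize(cr,(0,0),fx=7,fy=7,interpolation=cv2.INTER_CUBIC)
z=np.clip(z*1.5,0,255).astype(np.uint8)
for i in range(0,85,10): cv2.putText(z,str(y0+i),(0,i*7+4),0,.35,(255,0,0),1)
for i in range(0,75,10): cv2.putText(z,str(x0+i),(i*7,8),0,.35,(255,0,0),1)
cv2.imwrite("pics/magtop.png",z[:,:,::-1])
c=load("scene");im=c["image"]
x0,y0=265,180
cr=im[y0:y0+105,x0:x0+65]
z=cv2.resize(cr,(0,0),fx=5.7,fy=5.7,interpolation=cv2.INTER_CUBIC)
z=np.clip(z*1.3,0,255).astype(np.uint8)
for i in range(0,105,10): cv2.putText(z,str(y0+i),(0,int(i*5.7)+4),0,.35,(255,0,0),1)
for i in range(0,65,10): cv2.putText(z,str(x0+i),(int(i*5.7),8),0,.35,(255,0,0),1)
cv2.imwrite("pics/magscene.png",z[:,:,::-1])
E
```

```text
(no output)
```

View pics/magtop.png

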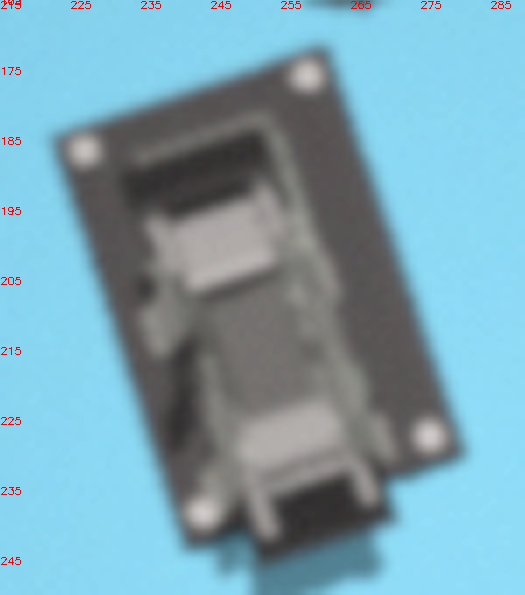

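View pics/magscene.png

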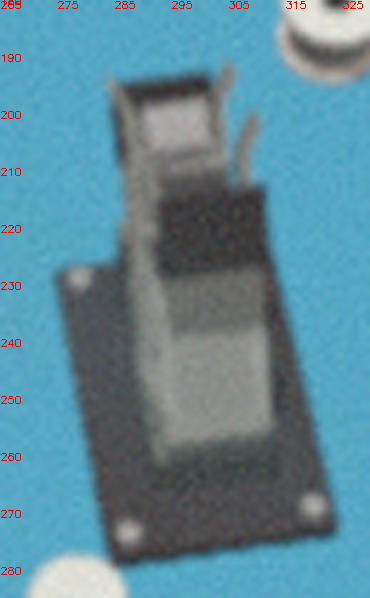

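The plate bolts are in the top view at about (227,186), (259,176), (276,227) and (244,238), with the front lip at about (256,227) and the back lip at (247,200). In the scene view, three bolts are visible, at (277,229), (286,273) and (318,268).

```bash
python3 - <<'E'
from h import *
def cen(c,u,v,r=3):
    g=c["image"].astype(float).sum(2)[v-r:v+r+1,u-r:u+r+1]; g=g-np.median(np.r_[g[0],g[-1],g[:,0],g[:,-1]]) ;g=np.clip(g-0.3*g.max(),0,None)
    yy,xx=np.mgrid[v-r:v+r+1,u-r:u+r+1]; return (g*xx).sum()/g.sum(),(g*yy).sum()/g.sum()
c=load("top")
B=toplane(c,[cen(c,*p) for p in [(227,186),(259,176),(276,227),(244,238)]],0.0135)
print(B[:,:2].round(4)); ctr=B.mean(0);print("ctr top",ctr)
x=(B[0]+B[1]-B[2]-B[3])[:2]; yv=(B[0]+B[3]-B[1]-B[2])[:2]
print("yaw",np.degrees(np.arctan2(x[1],x[0])),np.degrees(np.arctan2(-yv[0],yv[1])),np.linalg.norm(x)/2,np.linalg.norm(yv)/2)
s=load("scene")
print(toplane(s,[cen(s,*p) for p in [(277,229),(286,273),(318,268)]],0.0135)[:,:2].round(4))
# order in scene: 
yaw=np.arctan2(x[1],x[0]);R=np.array([[np.cos(yaw),-np.sin(yaw)],[np.sin(yaw),np.cos(yaw)]])
for n in("top","scene"):
    c=load(n);P=cloud(c).reshape(-1,3);I=c["image"].reshape(-1,3)
    Q=np.c_[(P[:,:2]-ctr[:2])@R,P[:,2]]
    k=(abs(Q[:,0])<.14)&(abs(Q[:,1])<.055)&(Q[:,2]>.02)
    Q=Q[k]
    # slab |y|<8mm: profile
    m=abs(Q[:,1])<.009
    q=Q[m]; q=q[np.argsort(q[:,0])]
    print(n);print((q*1000).round(0).astype(int)[::2].tolist())
E
```

```text
[[ 0.6359  0.0827]
 [ 0.6625  0.0066]
 [ 0.5399 -0.038 ]
 [ 0.5129  0.0369]]
ctr top [0.5878095  0.02202265 0.0135    ]
yaw 20.197870605349728 19.548735523298056 0.13089626779510277 0.0801295267920905
[[ 0.5352 -0.0413]
 [ 0.659   0.0054]
 [ 0.6315  0.0808]]
top
[[-98, -3, 119], [-97, -8, 118], [-97, -1, 117], [-96, 1, 118], [-96, -4, 118], [-95, 5, 120], [-95, -8, 118], [-94, 0, 119], [-93, -4, 116], [-93, 9, 116], [-93, -2, 117], [-92, -7, 116], [-92, 6, 114], [-91, -5, 114], [-90, 4, 112], [-90, -7, 113], [-90, 6, 110], [-89, 1, 110], [-88, -3, 109], [-87, -8, 107], [-87, 5, 107], [-87, 1, 105], [-86, 3, 106], [-85, -9, 104], [-85, 5, 102], [-84, 0, 101], [-84, -4, 102], [-83, 4, 99], [-82, -7, 99], [-82, 0, 96], [-81, -5, 96], [-80, 4, 95], [-80, 6, 96], [-79, -8, 93], [-78, 8, 91], [-78, -4, 91], [-78, -8, 94], [-77, -1, 92], [-77, 4, 111], [-77, 0, 94], [-77, -7, 112], [-76, -1, 110], [-76, -4, 94], [-76, 8, 114], [-75, -3, 111], [-75, 5, 115], [-74, -2, 112], [-74, 0, 112], [-73, 9, 115], [-73, 2, 112], [-73, 1, 130], [-73, 4, 117], [-73, -2, 115], [-73, 3, 132], [-72, 6, 115]
[... 6370 characters left out ...]
4, 9, 77], [34, -3, 73], [35, -4, 35], [35, -8, 75], [35, -2, 35], [35, -6, 75], [36, 6, 72], [36, -8, 72], [36, -6, 62], [37, -6, 68], [37, -1, 62], [37, -4, 72], [37, -8, 65], [37, -3, 64], [38, 1, 72], [38, -5, 36], [38, 4, 67], [38, -1, 60], [39, 3, 73], [39, 5, 40], [39, 0, 37], [39, -8, 35], [39, 7, 35], [40, 6, 60], [40, -3, 34], [40, 1, 67], [40, 0, 34], [40, 0, 72], [41, -1, 59], [41, -4, 66], [42, -3, 33], [42, -6, 39], [42, 5, 26], [42, 7, 35], [42, -1, 33], [43, -6, 35], [43, 5, 22], [43, 7, 31], [43, 7, 27], [43, -7, 60], [43, 8, 61], [44, -4, 56], [44, -6, 32], [44, 2, 30], [44, 4, 35], [44, -2, 61], [45, 8, 59], [45, 1, 37], [45, 5, 61], [45, 0, 62], [46, 0, 58], [46, -3, 60]]
```

```bash
cat >> h.py <<'E'
from scipy.spatial.transform import Rotation as Rot
YAW=np.radians(19.9); CH=np.array([.5549,.0101,.130])
def chR(yaw=None):
    y=YAW if yaw is None else yaw
    c,s=np.cos(y),np.sin(y);e=np.array([c,s,0]);yy=np.array([-s,c,0]);zz=np.array([0,0,1.])
    x=np.cos(np.pi/6)*e+.5*zz; z=-.5*e+np.cos(np.pi/6)*zz
    return np.c_[x,yy,z]
def toolR(ydir,zdir): 
    return np.c_[np.cross(ydir,zdir),ydir,zdir]
def down(jawyaw):
    a=np.radians(jawyaw);return toolR(np.array([0,0,-1.]),np.array([np.cos(a),np.sin(a),0]))
def chTool(sign=1,yaw=None):
    C=chR(yaw);return toolR(-C[:,2],sign*C[:,1])
def st():
    from workcell import bot
    s=bot.read_state();return s,s["tool_pos"],Rot.from_rotvec(s["tcp_rot"]).as_matrix()
def delta(p,R,tp,tR):
    return (R.T@(np.array(tp)-p)).round(4), Rot.from_matrix(R.T@tR).as_rotvec().round(4)
E
python3 - <<'E'
from h import *
s,p,R=st(); print(R.round(3))
# channel y check: bright-lip pixels
for n in("top","scene"):
    c=load(n);P=cloud(c).reshape(-1,3);C=chR();Q=(P-CH)@C*1000
    k=(abs(Q[:,0])<60)&(abs(Q[:,1])<40)&(Q[:,2]>-40)&(Q[:,2]<60);Q=Q[k]
    I=c["image"].reshape(-1,3)[k].astype(int).sum(1)
    fl=Q[(abs(Q[:,0])<12)&(abs(Q[:,1])<9)&(Q[:,2]<10)];print(n,"follower z",np.median(fl[:,2]),len(fl))
    for nm,lo,hi in(("front",-34,-20),("back",20,34)):
        q=Q[(Q[:,0]>lo)&(Q[:,0]<hi)&(Q[:,2]>3)&(Q[:,2]<17)&(abs(Q[:,1])<16)]
        print(nm,len(q),q.mean(0).round(1),np.percentile(q[:,1],[3,97]).round(1))
    for sg in(1,-1):
        q=Q[(Q[:,1]*sg>14)&(Q[:,2]>25)&(abs(Q[:,0])<45)]
        print("flange",sg,len(q),np.percentile(q,[5,50,95],axis=0).round(1).tolist())
for n,tp in (("A",(.4462,.2525)),("B",(.4363,-.2222)),("F",(.6406,.2551))):
    pass
print(delta(p,R,[.4462,.2525,.12],down(5.4)),delta(p,R,[.4462,.2525,.12],down(185.4)))
E
```

```text
[[ 0.961 -0.001  0.278]
 [-0.278 -0.002  0.961]
 [-0.    -1.    -0.002]]
top follower z 0.08123943766159009 95
front 74 [-25.1  -0.4  10.2] [-12.8  11.7]
back 57 [28.9 -0.4  6.9] [-12.9  11.9]
flange 1 60 [[-31.3, 18.9, 25.6], [-0.2, 22.6, 32.4], [31.2, 26.0, 35.8]]
flange -1 58 [[-31.1, -26.8, 25.5], [18.8, -23.2, 32.5], [31.7, -19.2, 36.1]]
scene follower z nan 0
front 68 [-25.9  -0.8  10.5] [-13.4  11.3]
back 34 [26.2 -0.9 11.4] [-12.7  10.6]
flange 1 38 [[-30.8, 18.1, 25.8], [21.7, 21.9, 31.3], [34.0, 25.4, 37.0]]
flange -1 23 [[-27.7, -26.6, 25.5], [20.3, -23.5, 31.8], [32.2, -19.7, 36.6]]
(array([ 0.3584,  0.1107, -0.3075]), array([1.9000e-03, 1.1947e+00, 1.1000e-03])) (array([ 0.3584,  0.1107, -0.3075]), array([ 1.2000e-03, -1.9469e+00, -2.1000e-03]))
  return _methods._mean(a, axis=axis, dtype=dtype,
  ret = ret.dtype.type(ret / rcount)
```

```bash
sed -i 's/CH=np.array(\[.5549,.0101,.130\])/CH=np.array([.5551,.0096,.130])/' h.py
python3 -m handwheel '[[0.0448,0.006,-0.0384,0,0,0,1],[0.0448,0.006,-0.0384,0,0,0,1],[0.0448,0.006,-0.0384,0,0,0,1],[0.0448,0.006,-0.0384,0,0,0,1],[0.0448,0.006,-0.0384,0,0,0,1],[0.0448,0.006,-0.0384,0,0,0,1],[0.0448,0.006,-0.0384,0,0,0,1],[0.0448,0.006,-0.0384,0,0,0,1]]' 50
python3 -m handwheel '[[0,0.008,0,0,0.171,0,1],[0,0.008,0,0,0.171,0,1],[0,0.008,0,0,0.171,0,1],[0,0.008,0,0,0.171,0,1],[0,0.008,0,0,0.171,0,1],[0,0.008,0,0,0.171,0,1],[0,0.008,0,0,0.169,0,1],[0,0,0,0,0,0,1]]'
python3 - <<'E'
from h import *
s,p,R=st(); print(s["q"].round(3),p.round(4),delta(p,R,[.4462,.2525,.004],down(5.4)))
E
```

```text
time: 1.1
tool_pos: [0.4471, 0.2518, 0.1829]
tcp_rot: [-1.56, 0.221, -0.221]
wrist_force: [1.1, 0.5, 0.3]
width: 1.0
time: 2.1
tool_pos: [0.4456, 0.2531, 0.1262]
tcp_rot: [-1.255, 1.139, -1.138]
wrist_force: [0.2, -0.8, 0.8]
width: 1.001
[0.468 0.051 2.054 0.    1.039 0.372] [0.4456 0.2531 0.1262] (array([0.0006, 0.1222, 0.0008]), array([0.0023, 0.0016, 0.0009]))
```

```bash

python3 -m handwheel '[[0.0006,0.04,0.0008,0.002,0.002,0.001,1],[0,0.04,0,0,0,0,1],[0,0.025,0,0,0,0,1],[0,0.012,0,0,0,0,1],[0,0.005,0,0,0,0,1],[0,0,0,0,0,0,0],[0,0,0,0,0,0,0],[0,0,0,0,0,0,0]]' 50
python3 - <<'E'
from workcell import optics
from h import *
s,p,R=st(); print(s["width"],p.round(4),s["wrist_force"],delta(p,R,[.4462,.2525,.004],down(5.4)))
E
```

```text
time: 3.1
tool_pos: [0.4482, 0.2535, 0.0062]
tcp_rot: [-1.248, 1.139, -1.141]
wrist_force: [-1.3, 0.7, 0.9]
width: 0.378
0.3777364133990552 [0.4482 0.2535 0.0062] [-1.32654273  0.718288    0.88449986] (array([ 0.0009,  0.0022, -0.0021]), array([-0.0035, -0.0021, -0.0016]))
```

```bash

python3 -m handwheel '[[0,0,0,0,0,0,0],[0,0,0,0,0,0,0]]'
python3 -m handwheel '[[0,-0.03,0,0,0,0,0],[0,-0.05,0,0,0,0,0],[0,-0.06,0,0,0,0,0],[0,-0.06,0,0,0,0,0],[0,0,0,0,0,0,0],[0,0,0,0,0,0,0]]'
python3 - <<'E'
from workcell import optics
from h import *
for n in("top","scene"):
    c=optics.read_camera(n);np.savez(n+"1.npz",**c)
    v,u=(265,150) if n=="top" else (200,395)
    im=c["image"][v-60:v+60,u-65:u+65]
    cv2.imwrite(f"pics/{n}1.png",cv2.resize(im,None,fx=5,fy=5,interpolation=cv2.INTER_CUBIC)[:,:,::-1])
E
```

```text
time: 3.35
tool_pos: [0.4486, 0.2537, 0.0064]
tcp_rot: [-1.247, 1.139, -1.142]
wrist_force: [0.2, -0.6, 6.2]
width: 0.339
time: 4.1
tool_pos: [0.4466, 0.2527, 0.2047]
tcp_rot: [-1.25, 1.141, -1.141]
wrist_force: [0.8, 0.1, -1.0]
width: 0.334
```

View pics/scene1.png

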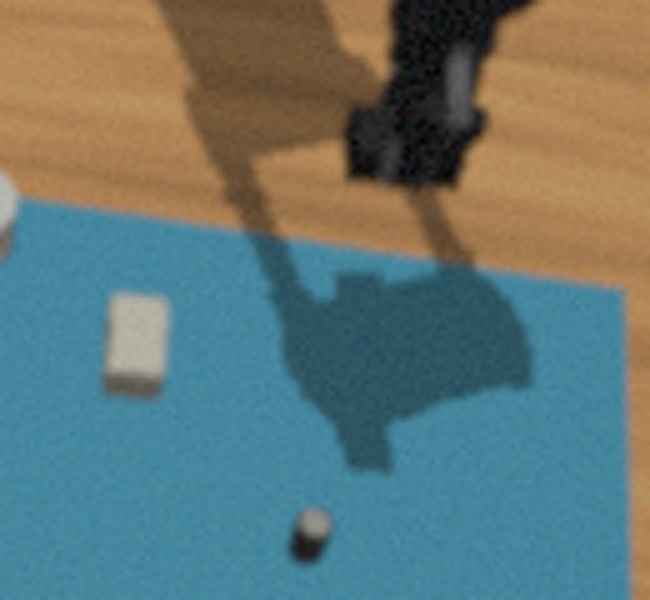

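```bash
cat >> h.py <<'E'
def held(k,p,R):
    for n in("top","scene"):
        c=load(n,k);P=cloud(c).reshape(-1,3);Q=(P-p)@R*1000
        m=(abs(Q[:,0])<45)&(abs(Q[:,2])<25)&(Q[:,1]>-25)&(Q[:,1]<12)
        q=Q[m]; print(n,len(q))
        b=q[(abs(q[:,2])<16)]
        for lo in range(-24,12,4):
            t=b[(b[:,1]>=lo)&(b[:,1]<lo+4)]
            if len(t)>2: print(lo,len(t),"x",np.percentile(t[:,0],[2,98]).round(1),"z",np.percentile(t[:,2],[2,98]).round(1))
E
python3 - <<'E'
from h import *
s,p,R=st();held(1,p,R)
E
```

```text
top 446
-24 176 x [-13.4  22.8] z [-11.4  14.9]
-20 157 x [-13.8  24.4] z [-12.5  15.1]
-16 18 x [14.  24.4] z [-13.2  14.6]
-12 18 x [ 9.4 25.1] z [-15.3  14.1]
-8 13 x [23.7 24.7] z [-11.8  14.3]
-4 15 x [23.  24.8] z [-12.2  13.4]
0 3 x [22.8 23.7] z [ 6.  13.1]
scene 200
-24 24 x [ 0.8 24.8] z [-14.3  11.9]
-20 61 x [-2.6 25. ] z [-13.4  15.1]
-16 14 x [-15.2  25.4] z [-9.3 15.6]
-12 14 x [-25.9  25.5] z [-9.3 15.9]
-8 13 x [-21.7  25.7] z [-8.5 15.8]
-4 16 x [-24.9  25.2] z [ 6.6 15.6]
0 11 x [-26.6  23. ] z [12.7 15.7]
```

```bash
cat >> h.py <<'E'
def chpose(x,y,z): return CH+chR()@np.array([x,y,z])/1000, chTool(-1)
def inch(p,R):
    C=chR();return ((p-CH)@C*1000).round(2), Rot.from_matrix(chTool(-1).T@R).as_rotvec().round(4)
E
python3 - <<'E'
from h import *
s,p,R=st();tp,tR=chpose(-.5,0,100);print(tp,delta(p,R,tp,tR), s["q"])
print("after rot shift",(tR.T@(tp-p)).round(4))
E
```

```text
[ 0.50767844 -0.00756637  0.21635254] (array([ 0.2643, -0.0135,  0.0379]), array([0.3453, 1.2832, 0.4472])) [ 4.66205262e-01 -2.41713812e-02  1.97853679e+00  2.01202389e-04
  1.18951193e+00  3.74092407e-01]
after rot shift [ 0.0192 -0.0268  0.2654]
```

```bash

python3 -m handwheel '[[0,0,0,0.0432,0.1604,0.0559,0],[0,0,0,0.0432,0.1604,0.0559,0],[0,0,0,0.0432,0.1604,0.0559,0],[0,0,0,0.0432,0.1604,0.0559,0],[0,0,0,0.0432,0.1604,0.0559,0],[0,0,0,0.0432,0.1604,0.0559,0],[0,0,0,0.0432,0.1604,0.0559,0],[0,0,0,0.0432,0.1604,0.0559,0]]'
python3 - <<'E'
from h import *
s,p,R=st();tp,tR=chpose(-.5,0,100);print(p,delta(p,R,tp,tR), s["q"],s["width"])
E
```

```text
time: 5.2
tool_pos: [0.4456, 0.2516, 0.202]
tcp_rot: [0.16, 1.87, -1.704]
wrist_force: [0.1, -1.1, -0.8]
width: 0.338
[0.44559556 0.25164652 0.20195491] (array([ 0.0198, -0.0274,  0.2648]), array([0.0003, 0.004 , 0.0023])) [ 0.52509496 -0.35212852  2.33664849 -0.1460441   0.64774681  1.83815961] 0.33833919996380346
```

```bash

python3 -m handwheel '[[0.004,-0.0055,0.053,0,0.004,0.002,0],[0.004,-0.0055,0.053,0,0,0,0],[0.004,-0.0055,0.053,0,0,0,0],[0.004,-0.0055,0.053,0,0,0,0],[0.0035,-0.005,0.053,0,0,0,0],[0,0,0,0,0,0,0],[0,0,0,0,0,0,0]]'
python3 - <<'E'
from h import *
from workcell import optics
s,p,R=st();print(inch(p,R), s["q"].round(3),s["width"])
for n in("top","scene"):
    c=optics.read_camera(n);np.savez(n+"2.npz",**c)
    v,u=(205,250) if n=="top" else (220,297)
    im=c["image"][v-55:v+55,u-40:u+40]
    cv2.imwrite(f"pics/{n}2.png",cv2.resize(im,None,fx=5,fy=5,interpolation=cv2.INTER_CUBIC)[:,:,::-1])
held(2,p,R)
E
cd pics; python3 -c "
import cv2,numpy as np
cv2.imwrite('c2.png',np.hstack([cv2.imread('top2.png'),cv2.imread('scene2.png')]))"
```

```text
time: 6.08
tool_pos: [0.509, -0.0062, 0.2166]
tcp_rot: [0.161, 1.873, -1.699]
wrist_force: [0.6, -0.1, -1.3]
width: 0.34
(array([ 1.11,  0.82, 99.34]), array([-0.004 , -0.0028, -0.0008])) [-0.261 -0.342  2.302  0.42   0.787  0.72 ] 0.3398798465180023
top 481
-24 16 x [-27.4   9.5] z [-15.1  13.7]
-20 327 x [-26.7  15.4] z [-13.3  14. ]
-16 34 x [-28.   12.7] z [-14.1  15.6]
-12 20 x [-28. -17.] z [-15.3  14.8]
-8 12 x [-27.9 -14.2] z [-15.3  14. ]
-4 15 x [-28.2 -26.7] z [-13.1  13.8]
0 14 x [-27.7 -26.8] z [-12.8  14.7]
scene 301
-24 28 x [-26.2  17.7] z [-15.4  13.5]
-20 96 x [-28.6  21.4] z [-14.   13.8]
-16 23 x [-30.9 -11.8] z [-13.2  15.1]
-12 26 x [-29.5 -16.7] z [-13.4  15.1]
-8 24 x [-31.  -15.7] z [-13.1  15.2]
-4 26 x [-29.8  -5.5] z [-15.1  15. ]
0 19 x [-30.6 -19.4] z [-12.8  14.7]
```

View pics/c2.png

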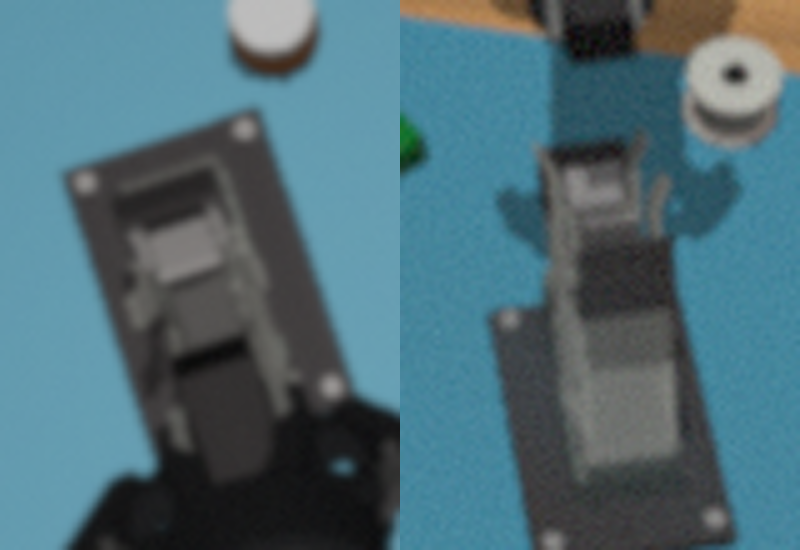

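The held module hangs over the mouth in line with the channel. In the top crop its back edge is at about (212,355), between the flanges. I'll go in.

```bash

python3 -m handwheel '[[0.0026,0.01,0.0006,0.004,0.003,0.001,0],[0,0.02,0,0,0,0,0],[0,0.012,0,0,0,0,0],[0,0,0,0,0,0,0],[0,0,0,0,0,0,0]]' 70
python3 - <<'E'
from h import *
s,p,R=st();print(inch(p,R), s["q"].round(3),s["width"])
E
```

```text
time: 6.8
tool_pos: [0.5285, -0.0001, 0.1817]
tcp_rot: [0.167, 1.866, -1.701]
wrist_force: [0.9, 0.1, 0.2]
width: 0.334
(array([ 1.290e+00, -5.000e-02,  5.892e+01]), array([ 0.0016, -0.0029,  0.004 ])) [-0.229 -0.263  2.317  0.447  0.683  0.7  ] 0.3338014685959054
```

```bash

python3 -m handwheel '[[0.0028,0,0,0,0,0,0],[0,0.01,0,0,0.002,-0.003,0],[0,0,0,0,0,0,0],[0,0,0,0,0,0,0]]' 70
python3 - <<'E'
from h import *
s,p,R=st();print(inch(p,R), s["wrist_force"],s["width"])
E
```

```text
time: 7.3
tool_pos: [0.5308, 0.0004, 0.1712]
tcp_rot: [0.166, 1.87, -1.705]
wrist_force: [-0.2, 0.8, -0.1]
width: 0.331
(array([-1.88, -0.39, 48.69]), array([ 0.0017, -0.0001,  0.0006])) [-0.19605556  0.78683874 -0.10223791] 0.33094926455914064
```

```bash

python3 -m handwheel '[[-0.0003,0.006,0,0,0,0,0],[0,0.006,0,0,0,0,0],[0,0.006,0,0,0,0,0],[0,0.006,0,0,0,0,0],[0,0,0,0,0,0,0]]' 70
python3 - <<'E'
from h import *
s,p,R=st();print(inch(p,R), s["wrist_force"],s["torque"],s["width"])
E
python3 -m handwheel '[[0,0.005,0,0,0,0,0],[0,0.005,0,0,0,0,0],[0,0,0,0,0,0,0]]' 70
python3 - <<'E'
from h import *
s,p,R=st();print(inch(p,R), s["wrist_force"],(s["wrist_force"]@chR()).round(2),s["torque"],s["width"])
E
```

```text
time: 7.92
tool_pos: [0.5421, 0.0048, 0.1499]
tcp_rot: [0.165, 1.871, -1.705]
wrist_force: [0.3, -0.1, -0.7]
width: 0.334
(array([-2.04, -0.12, 24.19]), array([ 0.0011, -0.0001, -0.0003])) [ 0.28046163 -0.11835472 -0.67939525] [-0.06877488  0.22001832 -0.03043275] 0.33406318110427663
time: 8.3
tool_pos: [0.547, 0.0062, 0.1418]
tcp_rot: [0.166, 1.87, -1.705]
wrist_force: [-0.6, -0.0, -0.2]
width: 0.333
(array([-1.67, -0.42, 14.54]), array([ 0.0017, -0.0001,  0.0004])) [-0.59906676 -0.04363559 -0.23474722] [-0.62  0.16  0.09] [-0.089582    0.35009248 -0.04383865] 0.333370427551325
```

```bash

for i in 1; do python3 -m handwheel '[[0,0.005,0,0,0,0,0],[0,0.005,0,0,0,0,0],[0,0,0,0,0,0,0]]' 70; done
python3 - <<'E'
from h import *
s,p,R=st();print(inch(p,R), (s["wrist_force"]@chR()).round(2),(s["torque"]@chR()).round(2),s["width"])
E
python3 -m handwheel '[[0,0.005,0,0,0,0,0],[0,0.005,0,0,0,0,0],[0,0,0,0,0,0,0]]' 70
python3 - <<'E'
from h import *
s,p,R=st();print(inch(p,R), (s["wrist_force"]@chR()).round(2),(s["torque"]@chR()).round(2),s["width"])
E
```

```text
time: 8.68
tool_pos: [0.5519, 0.0077, 0.1333]
tcp_rot: [0.167, 1.869, -1.705]
wrist_force: [-1.6, -1.3, 0.3]
width: 0.328
(array([-1.48, -0.69,  4.67]), array([ 0.0023, -0.0004,  0.0008])) [-1.57 -0.71  1.3 ] [-0.16  0.39  0.02] 0.32826767568553195
time: 9.05
tool_pos: [0.5568, 0.0096, 0.1244]
tcp_rot: [0.167, 1.869, -1.705]
wrist_force: [0.7, -1.9, 0.7]
width: 0.332
(array([-1.42, -0.61, -5.59]), array([0.002 , 0.    , 0.0008])) [ 0.37 -2.01  0.58] [-0.19  0.31  0.06] 0.33229039769704755
```

```bash
cat > look.py <<'E'
import sys
from h import *
from workcell import optics
k=sys.argv[1]; a=[]
for n in("top","scene"):
    c=optics.read_camera(n);np.savez(f"{n}{k}.npz",**c)
    v,u=(205,250) if n=="top" else (220,297)
    im=c["image"][v-55:v+55,u-40:u+40]
    im=np.clip(im*1.6+15.,0,255).astype(np.uint8)
    a.append(cv2.resize(im,None,fx=5,fy=5,interpolation=cv2.INTER_CUBIC)[:,:,::-1])
cv2.imwrite(f"pics/c{k}.png",np.hstack(a))
s,p,R=st();print(inch(p,R), s["wrist_force"]@chR(),s["width"]);held(k,p,R)
E
python3 look.py 3
```

```text
(array([-1.46, -0.55, -5.42]), array([ 0.0019, -0.0001,  0.0007])) [-0.71552921 -0.63726274  2.2335976 ] 0.32923755830312995
top 453
-24 18 x [-38.4   5.9] z [-14.7  10.8]
-20 211 x [-32.3   8.4] z [-13.1  14. ]
-16 63 x [-44.2   6.1] z [-15.   15.4]
-12 64 x [-44.5 -27.2] z [-13.2  11.5]
-8 5 x [-41.7 -12.4] z [-13.6  15.7]
scene 245
-24 55 x [-38.1  36.6] z [-14.7  14.1]
-20 107 x [-35.3  32.8] z [-14.5  12.9]
-16 5 x [-33.2  26.5] z [-15.2  13.6]
```

View pics/c3.png

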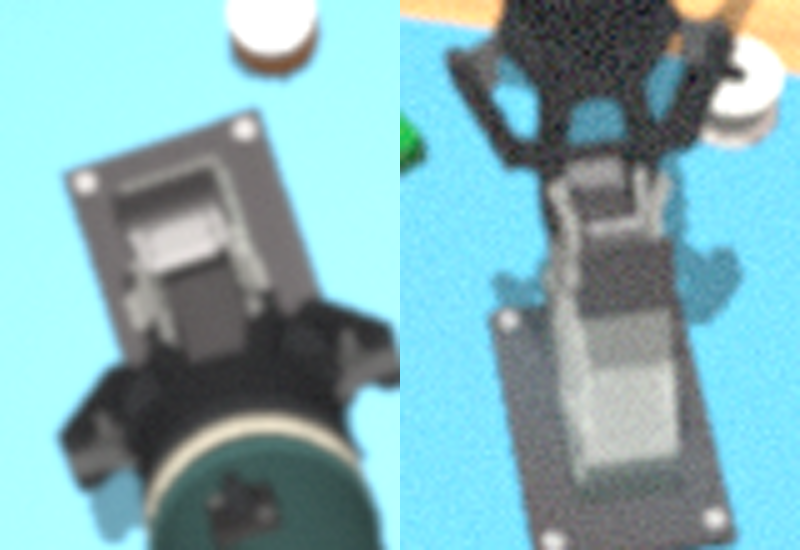

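The module is between the lips: its back edge is at about (205,280) in the top crop, just against the back lip, and the fingers straddle the side slots. I'll keep pushing.

```bash

python3 -m handwheel '[[0,0.004,0,0,0,0,0],[0,0.004,0,0,0,0,0],[0,0,0,0,0,0,0]]' 80
python3 - <<'E'
from h import *
s,p,R=st();print(inch(p,R), (s["wrist_force"]@chR()).round(2),(s["torque"]@chR()).round(2),s["width"])
E
python3 -m handwheel '[[0,0.004,0,0,0,0,0],[0,0.003,0,0,0,0,0],[0,0.001,0,0,0,0,0],[0,0,0,0,0,0,0]]' 80
python3 look.py 4
```

```text
time: 9.52
tool_pos: [0.5605, 0.011, 0.1176]
tcp_rot: [0.167, 1.869, -1.704]
wrist_force: [-0.3, -0.9, 1.1]
width: 0.329
(array([ -1.4 ,  -0.49, -13.46]), array([ 0.0018, -0.    ,  0.0008])) [ 0.01 -0.77  1.3 ] [-0.09  0.28  0.03] 0.3289732757052769
time: 10.02
tool_pos: [0.5642, 0.0124, 0.111]
tcp_rot: [0.167, 1.869, -1.704]
wrist_force: [-2.1, -0.7, 3.5]
width: 0.329
(array([ -1.33,  -0.47, -21.15]), array([ 0.0017, -0.0002,  0.0009])) [-0.45003916  0.03221095  3.2548181 ] 0.3301631779664677
top 252
-24 17 x [-42.6   4.2] z [-13.4  14.9]
-20 147 x [-22.1   7.5] z [-13.1  14.5]
-16 14 x [-39.8   7.8] z [-15.3  15.2]
-12 19 x [-44.6 -41.7] z [-13.6   9.4]
-8 4 x [-44.9 -13.5] z [-14.6  10.2]
scene 115
-24 5 x [ 0.2 20.2] z [-8.8 10.3]
-20 21 x [ 1.9 31.5] z [-13.7   9.9]
4 5 x [-33.6 -31.7] z [-12.2  14.5]
8 24 x [-36.8 -29.9] z [-15.7  15.6]
```

View pics/c4.png

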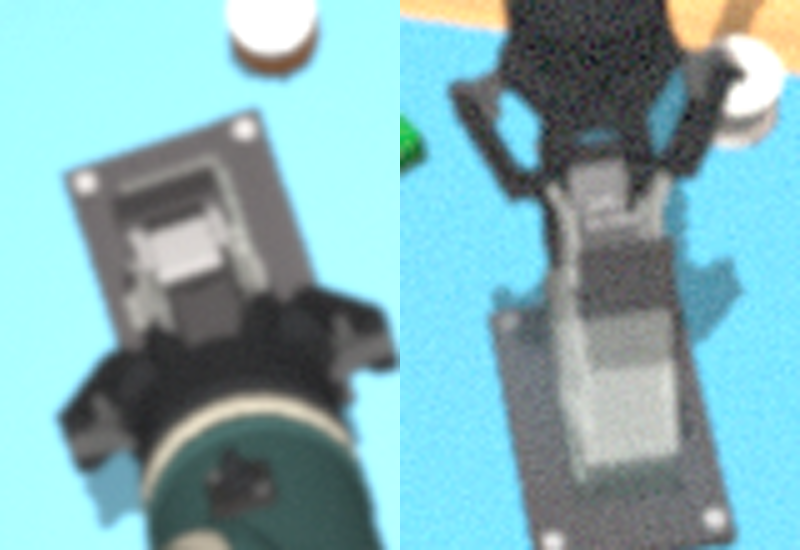

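```bash
cat >> h.py <<'E'
def chan(k):
    for n in("top","scene"):
        c=load(n,k);P=cloud(c).reshape(-1,3);Q=(P-CH)@chR()*1000
        q=Q[(abs(Q[:,0])<60)&(abs(Q[:,1])<9)&(Q[:,2]>-45)&(Q[:,2]<40)]
        print(n)
        for x in range(-40,40,4):
            t=q[(q[:,0]>=x)&(q[:,0]<x+4)]
            if len(t)>2: print("x",x+2,"n",len(t),"z",np.percentile(t[:,2],[10,50,90]).round(1))
E
python3 -c "
from h import *
chan(3);print('---');chan(4);print('---0');chan(0)"
```

```text
top
x -10 n 12 z [10.9 12.  13.5]
x -6 n 14 z [12.1 13.1 13.6]
x -2 n 18 z [11.5 12.9 14.3]
x 2 n 17 z [10.6 12.4 14.2]
x 6 n 14 z [11.7 12.5 13.9]
x 10 n 17 z [10.8 12.3 13.4]
x 14 n 15 z [12.1 13.4 14. ]
x 18 n 19 z [11.  12.6 14.5]
x 22 n 17 z [10.6 12.8 14.4]
x 26 n 23 z [ 5.7 10.4 12.5]
x 30 n 6 z [ 9.1 11.9 13.5]
x 34 n 26 z [ 4.   6.1 20.9]
x 38 n 26 z [ 3.8  5.6 20.7]
scene
x -38 n 3 z [16.9 17.  18.5]
x -34 n 17 z [14.  18.1 20.9]
x -30 n 12 z [13.4 15.4 18.4]
x -26 n 3 z [13.2 13.6 14.2]
x -22 n 4 z [13.2 13.7 14.3]
x -18 n 7 z [12.7 14.4 15.1]
x -14 n 7 z [13.  13.4 14.7]
x -10 n 6 z [12.7 13.4 14.5]
x -6 n 5 z [12.8 13.3 13.6]
x 2 n 7 z [13.  13.6 15.1]
x 6 n 7 z [13.6 13.9 14.4]
x 10 n 4 z [12.3 13.5 14.1]
x 14 n 7 z [13.3 14.2 14.5]
x 30 n 33 z [-42.8 -35.5  10.5]
x 34 n 36 z [-38.3  -8.3  19.1]
x 38 n 10 z [ 9.4 19.2 21.6]
---
top
x -10 n 8 z [-5.3 -3.5 -1.8]
x -6 n 15 z [-4.4 -3.2 -2. ]
x -2 n 16 z [-4.7 -3.1 -1.7]
x 2 n 13 z [-4.7 -2.2 -1.4]
x 6 n 16 z [-4.8 -3.1 -1.5]
x 10 n 15 z [-4.8 -2.6 -2. ]
x 14 n 16 z [-4.2 -3.1 -0.9]
x 18 n 5 z [-4.1 -3.5 -2.6]
x 22 n 7 z [ 
[... 543 characters left out ...]
4  1.7]
x -14 n 17 z [-1.5 -0.1  1.8]
x -10 n 16 z [-2.1  0.5  1.6]
x -6 n 16 z [-1.3 -0.4  2.1]
x -2 n 12 z [-0.8  0.5  1.5]
x 2 n 18 z [-1.9 -0.3  1.1]
x 6 n 15 z [-1.6  0.2  1.3]
x 10 n 15 z [-1.7 -0.5  0.9]
x 14 n 16 z [-0.8  0.2  1.4]
x 18 n 11 z [-1.7 -0.   0.8]
x 22 n 6 z [4.8 7.  9.2]
x 26 n 9 z [ 3.9 13.2 17.7]
x 30 n 35 z [ 4.4  8.3 19.8]
x 34 n 17 z [3.9 5.3 6.7]
x 38 n 18 z [2.6 5.  6.3]
scene
x -34 n 4 z [16.6 17.5 17.8]
x -30 n 16 z [14.1 18.8 21.3]
x -26 n 31 z [ 2.9 11.8 17.3]
x -22 n 19 z [ 1.8  6.8 11.8]
x -18 n 9 z [0.5 2.4 6.2]
x -14 n 4 z [0.5 1.7 2.5]
x 22 n 4 z [ 7.8  8.2 10.9]
x 26 n 20 z [ 7.6 11.6 20.3]
x 30 n 42 z [-42.7 -32.1  18.4]
x 34 n 23 z [-42.6 -35.   11.4]
```

The module top is at z ≈ -3 mm and both lips are back to their shut profile. I'll release and withdraw.

```bash

python3 -m handwheel '[[0,0,0,0,0,0,1],[0,0,0,0,0,0,1],[0,0,0,0,0,0,1],[0,0,0,0,0,0,1],[0,0,0,0,0,0,1]]' 50
python3 -m handwheel '[[0,-0.01,0,0,0,0,1],[0,-0.02,0,0,0,0,1],[0,-0.03,0,0,0,0,1],[0,-0.04,0,0,0,0,1],[0,-0.04,0,0,0,0,1],[0,0,0,0,0,0,1]]' 50
python3 look.py 5; python3 - <<'E'
from h import *
chan(5)
s,p,R=st();print(p,delta(p,R,[.4363,-.2222,.15],down(-107.4)),s["q"])
print(down(-107.4).T@(np.array([.4363,-.2222,.15])-p))
E
```

```text
time: 10.75
tool_pos: [0.5641, 0.0123, 0.1109]
tcp_rot: [0.167, 1.869, -1.704]
wrist_force: [-0.6, -0.1, 0.6]
width: 1.003
time: 11.5
tool_pos: [0.4994, -0.0125, 0.2371]
tcp_rot: [0.173, 1.862, -1.705]
wrist_force: [0.1, -0.1, 0.1]
width: 1.002
(array([ -1.23,  -0.51, 119.59]), array([ 0.0031, -0.0004,  0.0022])) [-0.2260358 -0.0295668  0.2689612] 0.9980113630851564
top 0
scene 0
top
x -38 n 3 z [5.5 6.2 6.2]
x -34 n 3 z [18.6 19.4 19.5]
x -30 n 24 z [14.3 19.2 21.1]
x -26 n 25 z [ 8.5 10.6 15.2]
x -22 n 27 z [1.  5.8 8.7]
x -18 n 15 z [-0.7  0.6  2.9]
x -14 n 16 z [0.1 1.4 3. ]
x -10 n 14 z [0.1 1.3 2.7]
x -6 n 19 z [-1.   1.1  2.7]
x -2 n 15 z [-0.4  1.2  2.4]
x 2 n 17 z [-0.3  1.2  2.5]
x 6 n 14 z [-0.7  1.   1.9]
x 10 n 18 z [-0.7  0.9  2.2]
x 14 n 15 z [-0.6  1.9  3.1]
x 18 n 11 z [-1.1  0.4  1.8]
x 22 n 6 z [3.8 8.4 9.8]
x 26 n 9 z [ 4.8 11.4 15.9]
x 30 n 34 z [ 4.6  6.7 20.1]
x 34 n 18 z [ 3.   5.2 11.2]
x 38 n 17 z [2.5 4.2 7.1]
scene
x -34 n 4 z [18.1 19.5 20.1]
x -30 n 18 z [12.1 16.9 20.8]
x -26 n 27 z [ 5.  11.6 17.2]
x -22 n 19 z [2.2 6.3 9.5]
x -18 n 5 z [2.4 3.4 5.3]
x -14 n 6 z [2.1 2.7 3.5]
x 22 n 4 z [5.7 6.3 8. ]
x 26 n 11 z [-38.    9.   13.9]
x 30 n 49 z [-41.8  11.5  19.9]
x 34 n 25 z [-42.2 -35.6   0.1]
[ 0.49804981 -0.01159454  0.23295236] (array([0.1539, 0.0072, 0.1769]), array([ 0.168 ,  0.6353, -0.5079])) [-0.27986312 -0.38548102  2.30077814  0.40761344  0.82803623  0.72678217]
[-0.00405546  0.08295236  0.21943394]
```

View pics/c5.png

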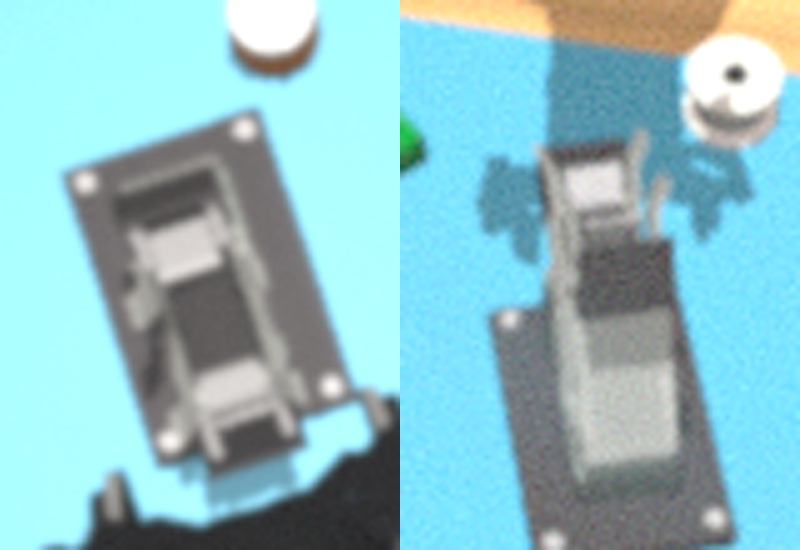

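The first module is seated: its dark top is under both lips, at about (212,318) in the top crop. Next is plain B.

```bash

python3 -m handwheel '[[0,0,0,0.0336,0.1271,-0.1016,0.6],[0,0,0,0.0336,0.1271,-0.1016,0.6],[0,0,0,0.0336,0.1271,-0.1016,0.6],[0,0,0,0.0336,0.1271,-0.1016,0.6],[0,0,0,0.0336,0.1271,-0.1016,0.6]]' 50
python3 -m handwheel '[[-0.001,0.01,0.044,0,0,0,0.6],[-0.001,0.018,0.044,0,0,0,0.6],[-0.001,0.018,0.044,0,0,0,0.6],[-0.001,0.018,0.044,0,0,0,0.6],[0,0.019,0.044,0,0,0,0.6],[0,0,0,0,0,0,0.6]]' 50
python3 - <<'E'
from h import *
s,p,R=st();print(p,delta(p,R,[.4363,-.2222,.004],down(-107.4)),s["q"],s["width"])
E
```

```text
time: 12.22
tool_pos: [0.4974, -0.0104, 0.2303]
tcp_rot: [-0.306, -2.065, 2.061]
wrist_force: [0.7, -0.1, 0.8]
width: 0.599
time: 12.98
tool_pos: [0.4362, -0.2235, 0.1444]
tcp_rot: [-0.306, -2.068, 2.057]
wrist_force: [-0.7, 0.8, -0.1]
width: 0.602
[ 0.43617706 -0.22353957  0.14443245] (array([ 1.000e-04,  1.404e-01, -6.000e-04]), array([0.005 , 0.0083, 0.0014])) [-0.52762784 -0.01270591  2.0813905   0.00513118  1.07543874  1.33609606] 0.6020780782065546
```

```bash

python3 -m handwheel '[[0,0.05,-0.0006,0.005,0.008,0.001,0.6],[0,0.05,0,0,0,0,0.6],[0,0.025,0,0,0,0,0.6],[0,0.011,0,0,0,0,0.6],[0,0.004,0,0,0,0,0.6],[0,0,0,0,0,0,0.6]]' 50
python3 - <<'E'
from h import *
s,p,R=st();print(p,delta(p,R,[.4363,-.2222,.004],down(-107.4)),s["q"],s["width"])
E
```

```text
time: 13.72
tool_pos: [0.441, -0.2225, 0.0089]
tcp_rot: [-0.319, -2.061, 2.066]
wrist_force: [0.4, 0.1, -0.2]
width: 0.599
[ 0.44095397 -0.22250636  0.00893831] (array([0.0046, 0.0049, 0.0011]), array([-0.0013,  0.0043, -0.0078])) [-5.18062255e-01  1.74997435e-01  2.17619945e+00  6.12675949e-04
  7.82457976e-01  1.35172620e+00] 0.599403818629324
```

```bash

python3 -m handwheel '[[0.0046,0.004,0.001,0,0.004,-0.007,0.6],[0,0,0,0,0,0,0.6]]' 50
python3 - <<'E'
from h import *
s,p,R=st();print(p,delta(p,R,[.4363,-.2222,.004],down(-107.4)),s["width"])
E
```

```text
time: 13.98
tool_pos: [0.4353, -0.222, 0.0045]
tcp_rot: [-0.315, -2.056, 2.059]
wrist_force: [-0.6, 0.3, -0.1]
width: 0.597
[ 0.43528526 -0.22203906  0.00451842] (array([-0.001 ,  0.0005, -0.0002]), array([-0.0012, -0.0004,  0.0002])) 0.596966669409711
```

```bash

python3 -m handwheel '[[-0.001,0,0,0,0,0,0],[0,0,0,0,0,0,0],[0,0,0,0,0,0,0],[0,0,0,0,0,0,0]]' 60
python3 - <<'E'
from h import *
s,p,R=st();print(p,delta(p,R,[.4363,-.2222,.004],down(-107.4)),s["width"])
E
python3 -m handwheel '[[0,-0.03,0,0,0,0,0],[0,-0.05,0,0,0,0,0],[0,-0.06,0,0,0,0,0],[0,-0.06,0,0,0,0,0],[0,0,0,0,0,0,0],[0,0,0,0,0,0,0]]'
python3 - <<'E'
from h import *
from workcell import optics
for n in("top","scene"):
    c=optics.read_camera(n);np.savez(n+"6.npz",**c)
s,p,R=st();held(6,p,R)
tp,tR=chpose(-.5,0,100);print(p,delta(p,R,tp,tR), s["q"].round(3),(tR.T@(tp-p)).round(4))
E
```

```text
time: 14.48
tool_pos: [0.4371, -0.2227, 0.0048]
tcp_rot: [-0.316, -2.056, 2.06]
wrist_force: [0.1, -0.3, 4.7]
width: 0.336
[ 0.43707205 -0.2226996   0.00482533] (array([ 0.0009,  0.0008, -0.0002]), array([-0.0014, -0.0002, -0.001 ])) 0.3361712153303287
time: 15.22
tool_pos: [0.4359, -0.2217, 0.2033]
tcp_rot: [-0.313, -2.057, 2.058]
wrist_force: [0.3, -0.2, -1.7]
width: 0.338
top 69
-24 28 x [-23.7  24.3] z [-14.7  -2.8]
-20 17 x [-26.4  25.4] z [-14.9  -3.2]
-16 5 x [-23.4  23.1] z [-15.4 -14.4]
-12 5 x [-22.2  25. ] z [-15. -14.]
-8 4 x [-19.8  20. ] z [-15.  -14.3]
-4 6 x [-25.6  25.4] z [-14.9   1.6]
scene 236
-24 69 x [-25.   12.1] z [-11.7  14.9]
-20 59 x [-27.3   9.6] z [-13.6  15. ]
-16 18 x [-27.9 -11.8] z [-15.5  13.1]
-12 20 x [-28.7 -11.9] z [-15.1  12.5]
-8 14 x [-27.6 -12. ] z [-15.    9.1]
-4 13 x [-27.9 -12.5] z [-14.4  13.1]
0 7 x [-27.  -9.] z [-12.8   1.5]
[ 0.43489159 -0.2211672   0.20154768] (array([-0.0055, -0.0148, -0.2256]), array([-0.1689, -0.6365,  0.5098])) [-5.210e-01 -6.900e-02  2.024e+00 -1.000e-03  1.192e+00  1.354e+00] [-0.1296  0.0578 -0.1761]
```

```bash

python3 -m handwheel '[[0,0,0,-0.0338,-0.1273,0.102,0],[0,0,0,-0.0338,-0.1273,0.102,0],[0,0,0,-0.0338,-0.1273,0.102,0],[0,0,0,-0.0338,-0.1273,0.102,0],[0,0,0,-0.0338,-0.1273,0.102,0]]' 70
python3 -m handwheel '[[-0.026,0.0116,-0.0352,0,0,0,0],[-0.026,0.0116,-0.0352,0,0,0,0],[-0.026,0.0116,-0.0352,0,0,0,0],[-0.026,0.0116,-0.0352,0,0,0,0],[-0.0256,0.0114,-0.0353,0,0,0,0],[0,0,0,0,0,0,0],[0,0,0,0,0,0,0]]' 70
python3 - <<'E'
from h import *
s,p,R=st();print(inch(p,R),delta(p,R,*chpose(-.7,0,50)), s["q"].round(3),s["width"])
E
```

```text
time: 15.95
tool_pos: [0.4351, -0.2204, 0.2014]
tcp_rot: [0.168, 1.882, -1.712]
wrist_force: [0.3, -0.1, -2.1]
width: 0.336
time: 16.82
tool_pos: [0.5111, -0.0088, 0.2155]
tcp_rot: [0.167, 1.884, -1.718]
wrist_force: [0.3, -0.5, -0.8]
width: 0.329
(array([ 1.45, -2.36, 97.86]), array([ 0.0029,  0.0135, -0.0129])) (array([ 0.0016,  0.0479, -0.0025]), array([-0.0029, -0.0135,  0.0129])) [-0.255 -0.332  2.294  0.398  0.787  0.755] 0.3287599370863024
```

```bash

python3 -m handwheel '[[0.0016,0.01,-0.0025,-0.003,-0.0135,0.013,0],[0,0.015,0,0,0,0,0],[0,0.015,0,0,0,0,0],[0,0.008,0,0,0,0,0],[0,0,0,0,0,0,0],[0,0,0,0,0,0,0]]' 70
python3 look.py 7
python3 - <<'E'
from h import *
s,p,R=st();print(inch(p,R),delta(p,R,*chpose(-.7,0,50)))
E
```

```text
time: 17.58
tool_pos: [0.5331, 0.0008, 0.1757]
tcp_rot: [0.17, 1.868, -1.703]
wrist_force: [-0.7, -0.4, 0.1]
width: 0.335
(array([ 2.56, -0.92, 51.73]), array([ 0.0024, -0.0001,  0.0044])) [-0.89824162  0.85434328 -0.89342871] 0.33177059639730283
top 386
-24 89 x [-24.8  12.5] z [-13.2  13.7]
-20 196 x [-25.1  12.1] z [-13.7  14.2]
-16 16 x [-25.8 -11.7] z [-11.4  15.5]
-12 16 x [-26.1 -14.8] z [-14.9  14.1]
-8 12 x [-25.9 -21.4] z [-12.1  15.6]
-4 11 x [-25.9 -15.1] z [-9.9 15.7]
0 8 x [-25.2 -24.2] z [-11.7  11.4]
scene 292
-24 84 x [-24.9  22.9] z [-13.7  13.6]
-20 45 x [-27.   24.9] z [-15.4  15.2]
-16 25 x [-27.2 -19.7] z [-12.9  15.9]
-12 23 x [-28.1 -20.8] z [-12.6  14.5]
-8 24 x [-29.3 -17.7] z [-12.3  15.4]
-4 20 x [-28.1 -16.3] z [-11.4  15.6]
0 6 x [-25.7 -24. ] z [-11.8   8.3]
(array([ 2.56, -0.92, 51.73]), array([ 0.0024, -0.0001,  0.0044])) (array([ 0.0033,  0.0017, -0.0009]), array([-0.0024,  0.0001, -0.0044]))
```

View pics/c7.png

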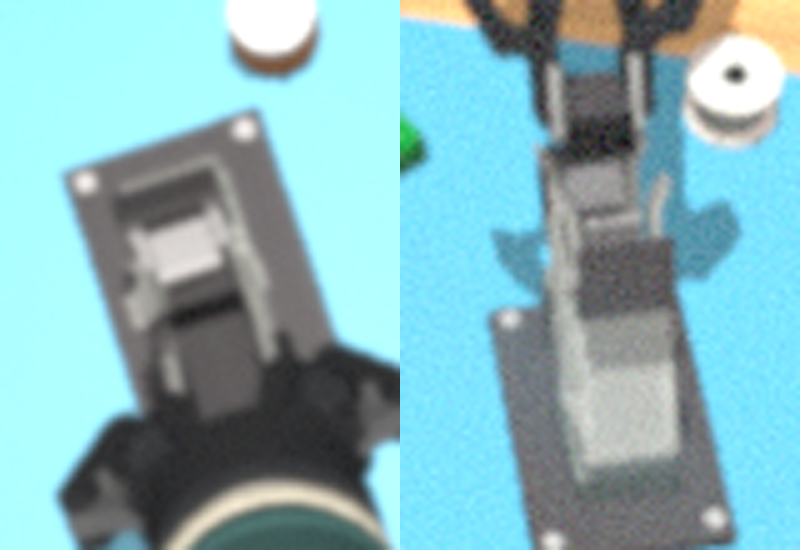

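The held plain module is in line over the mouth, with its back edge at about (205,310) in the top crop. I'll correct x by 3 mm and push in.

```bash

python3 -m handwheel '[[0.0033,0.002,-0.0009,-0.002,0,-0.004,0],[0,0.006,0,0,0,0,0],[0,0.006,0,0,0,0,0],[0,0.006,0,0,0,0,0],[0,0,0,0,0,0,0],[0,0,0,0,0,0,0]]' 80
python3 - <<'E'
from h import *
s,p,R=st();print(inch(p,R),(s["wrist_force"]@chR()).round(2),s["width"])
E
```

```text
time: 18.42
tool_pos: [0.5392, 0.0041, 0.1563]
tcp_rot: [0.165, 1.872, -1.703]
wrist_force: [0.2, -0.1, 0.4]
width: 0.33
(array([-1.41,  0.25, 31.16]), array([-0.0004,  0.0002, -0.0008])) [ 0.3  -0.16  0.25] 0.3301558267919512
```

```bash

python3 -m handwheel '[[-0.0005,0.006,0.0002,0,0,0,0],[0,0.006,0,0,0,0,0],[0,0.006,0,0,0,0,0],[0,0.004,0,0,0,0,0],[0,0,0,0,0,0,0]]' 80
python3 - <<'E'
from h import *
s,p,R=st();print(inch(p,R),(s["wrist_force"]@chR()).round(2),s["width"])
E
python3 -m handwheel '[[0,0.005,0,0,0,0,0],[0,0.005,0,0,0,0,0],[0,0.005,0,0,0,0,0],[0,0,0,0,0,0,0]]' 80
python3 - <<'E'
from h import *
s,p,R=st();print(inch(p,R),(s["wrist_force"]@chR()).round(2),s["width"])
E
```

```text
time: 19.05
tool_pos: [0.5504, 0.0077, 0.1377]
tcp_rot: [0.165, 1.871, -1.704]
wrist_force: [-0.2, -0.9, 2.0]
width: 0.331
(array([-0.53, -0.2 ,  9.15]), array([ 0.0002,  0.0002, -0.0001])) [ 0.63 -0.75  1.98] 0.33067510884128615
time: 19.55
tool_pos: [0.5574, 0.0101, 0.1245]
tcp_rot: [0.166, 1.871, -1.704]
wrist_force: [0.0, -0.5, 0.9]
width: 0.334
(array([-0.71, -0.27, -5.96]), array([ 0.0004,  0.0003, -0.0003])) [ 0.33 -0.51  0.83] 0.33388404230709096
```

```bash

python3 -m handwheel '[[0,0.005,0,0,0,0,0],[0,0.005,0,0,0,0,0],[0,0.005,0,0,0,0,0],[0,0.0012,0,0,0,0,0],[0,0,0,0,0,0,0]]' 80
python3 look.py 8
python3 - <<'E'
from h import *
chan(8)
E
```

```text
time: 20.18
tool_pos: [0.5646, 0.0131, 0.1103]
tcp_rot: [0.165, 1.872, -1.704]
wrist_force: [-2.0, -1.3, 4.0]
width: 0.33
(array([ -1.13,   0.06, -21.97]), array([-0.0003,  0.0003, -0.0009])) [-0.22341184 -0.43535686  3.71213836] 0.3302168147181093
top 236
-24 73 x [-41.4   7.1] z [-13.3  14.2]
-20 98 x [-20.1   6.3] z [-13.6  15. ]
-16 7 x [-44.5  -5. ] z [-13.4  14.8]
-12 20 x [-44.7 -24.8] z [-13.2  14.9]
scene 119
-24 21 x [-8.  34.7] z [-15.8  10.4]
-20 8 x [ 0.7 33.6] z [-14.   10.8]
4 12 x [-36.2 -31.7] z [-13.9  12.8]
8 19 x [-35.1 -29.9] z [-13.8  15.5]
top
x -10 n 4 z [-3.2 -1.8 -0.7]
x -6 n 17 z [-3.4 -1.8 -1.3]
x -2 n 14 z [-4.  -2.3 -0.5]
x 2 n 17 z [-4.9 -2.3 -0.6]
x 6 n 15 z [-4.  -2.2 -1.4]
x 10 n 16 z [-3.7 -2.3 -0.8]
x 14 n 14 z [-3.2 -2.  -0.2]
x 18 n 6 z [-3.7 -1.3  0. ]
x 22 n 6 z [5.8 7.6 9.2]
x 26 n 11 z [ 3.8 11.7 16.9]
x 30 n 30 z [ 3.9  6.6 20.6]
x 34 n 17 z [ 3.9  5.  11.9]
x 38 n 20 z [3.6 4.9 7.1]
scene
x -34 n 7 z [-3.5 18.  20.1]
x -30 n 16 z [ 4.5 15.2 19.7]
x -26 n 30 z [-1.4 10.9 17.5]
x -22 n 24 z [-1.2  6.5 12. ]
x 22 n 4 z [6.4 7.1 8.8]
x 26 n 17 z [ 9.  12.4 17.7]
x 30 n 46 z [-42.1 -33.1  19.2]
x 34 n 22 z [-41.4 -34.8  15.1]
```

View pics/c8.png

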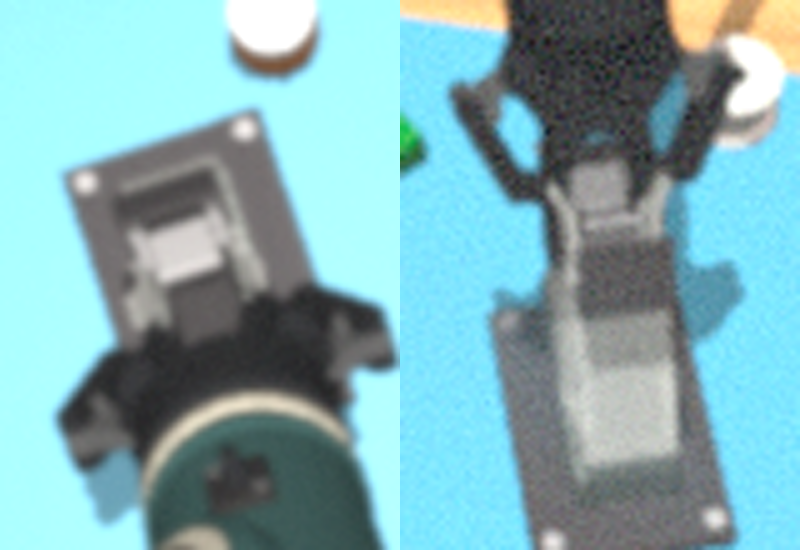

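The module top is at z ≈ -2 mm and the lips are shut. I'll push 1 mm more, then release.

```bash

python3 -m handwheel '[[0,0.001,0,0,0,0,0],[0,0,0,0,0,0,0],[0,0,0,0,0,0,1],[0,0,0,0,0,0,1],[0,0,0,0,0,0,1],[0,0,0,0,0,0,1],[0,0,0,0,0,0,1]]' 80
python3 -m handwheel '[[0,-0.01,0,0,0,0,1],[0,-0.02,0,0,0,0,1],[0,-0.03,0,0,0,0,1],[0,-0.04,0,0,0,0,1],[0,-0.04,0,0,0,0,1],[0,0,0,0,0,0,1]]' 50
python3 look.py 9; python3 - <<'E'
from h import *
chan(9)
s,p,R=st();tp=[.6406,.2551,.15];tR=down(-74.9);print(p,delta(p,R,tp,tR),s["q"])
print(tR.T@(np.array(tp)-p))
E
```

```text
time: 21.15
tool_pos: [0.5651, 0.0133, 0.1096]
tcp_rot: [0.165, 1.872, -1.704]
wrist_force: [-0.3, -0.9, -0.5]
width: 1.002
time: 21.9
tool_pos: [0.5007, -0.0118, 0.2359]
tcp_rot: [0.172, 1.864, -1.704]
wrist_force: [-0.5, -0.6, -0.7]
width: 1.0
(array([ -0.54,  -0.26, 117.83]), array([0.0011, 0.0001, 0.0008])) [-0.89616449  0.10924752 -0.22040871] 1.0000599106870594
top 0
scene 0
top
x -38 n 3 z [6.9 7.6 8.1]
x -34 n 5 z [17.9 18.7 19.8]
x -30 n 22 z [14.7 17.8 20.9]
x -26 n 27 z [ 8.7 12.1 15.6]
x -22 n 29 z [1.3 4.7 9.2]
x -18 n 16 z [-0.7  0.7  2.4]
x -14 n 15 z [0.5 1.6 2.9]
x -10 n 14 z [0.1 2.  3.3]
x -6 n 17 z [0.1 1.8 3.2]
x -2 n 15 z [0.2 1.4 2.3]
x 2 n 16 z [-0.2  1.   2.5]
x 6 n 15 z [-0.3  1.9  3. ]
x 10 n 16 z [-0.1  1.   2.6]
x 14 n 16 z [-0.2  0.8  2.2]
x 18 n 12 z [0.  0.7 2.2]
x 22 n 6 z [ 5.   8.3 10.7]
x 26 n 9 z [ 5.2 13.2 17.2]
x 30 n 32 z [ 3.9  7.4 19.6]
x 34 n 18 z [4.1 5.5 8.3]
x 38 n 19 z [3.6 4.9 6.5]
scene
x -34 n 3 z [19.6 20.  20.7]
x -30 n 21 z [10.3 16.5 19.9]
x -26 n 19 z [ 7.9 13.  17.7]
x -22 n 23 z [ 2.7  6.9 11.2]
x -18 n 8 z [1.1 2.2 7.9]
x -14 n 6 z [1.4 1.9 3.3]
x 22 n 4 z [6.5 7.1 8.8]
x 26 n 16 z [ 8.5 12.3 15.4]
x 30 n 40 z [-40.9 -31.2  19.9]
x 34 n 27 z [-42.  -35.   -9.1]
[ 0.49934602 -0.01085477  0.23177288] (array([-0.1524,  0.1824, -0.2022]), array([ 0.0209,  0.0815, -0.5241])) [-0.27769017 -0.38006296  2.29905803  0.40838659  0.82629898  0.7275652 ]
[-0.20565927  0.08177288 -0.21997475]
```

View pics/c9.png

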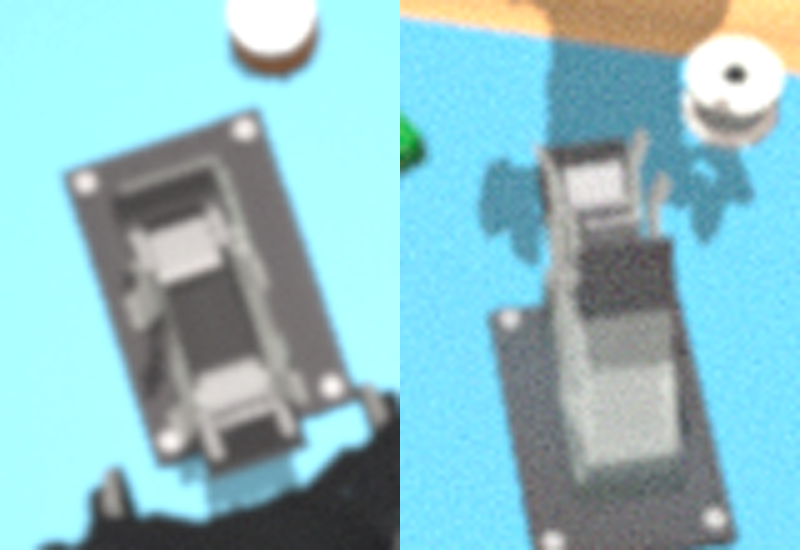

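The second module is seated, with the lips shut and its top at the mouth. Next is the finned one.

```bash

python3 -m handwheel '[[0,0,0,0.007,0.0272,-0.1747,0.6],[0,0,0,0.007,0.0272,-0.1747,0.6],[0,0,0,0.007,0.0272,-0.1747,0.6],[0,0,0,0,0,0,0.6]]' 50
python3 -m handwheel '[[-0.0343,0,-0.0367,0,0,0,0.6],[-0.0343,0,-0.0367,0,0,0,0.6],[-0.0343,0,-0.0367,0,0,0,0.6],[-0.0343,0.01,-0.0367,0,0,0,0.6],[-0.0343,0.03,-0.0367,0,0,0,0.6],[-0.0343,0.04,-0.0367,0,0,0,0.6],[0,0,0,0,0,0,0.6]]' 50
python3 - <<'E'
from h import *
s,p,R=st();print(p,delta(p,R,[.6406,.2551,.004],down(-74.9)),s["q"],s["width"])
E
```

```text
time: 22.5
tool_pos: [0.5007, -0.0093, 0.2282]
tcp_rot: [-0.286, 2.084, -2.079]
wrist_force: [-0.5, -0.4, -0.5]
width: 0.602
time: 23.38
tool_pos: [0.636, 0.2555, 0.1447]
tcp_rot: [-0.292, 2.084, -2.083]
wrist_force: [-0.9, 0.1, 0.1]
width: 0.597
[0.63603688 0.25550595 0.14468706] (array([-0.0059,  0.1406,  0.0019]), array([0.0018, 0.0035, 0.0114])) [0.34428097 0.35113489 1.65529132 0.0029583  1.14634609 1.64679962] 0.597455222171848
```

```bash

python3 -m handwheel '[[-0.003,0.05,0.001,0.002,0.003,0.011,0.6],[0,0.04,0,0,0,0,0.6],[0,0.02,0,0,0,0,0.6],[0,0.01,0,0,0,0,0.6],[0,0,0,0,0,0,0.6],[0,0,0,0,0,0,0.6]]' 50
python3 - <<'E'
from h import *
s,p,R=st();print(p,delta(p,R,[.6406,.2551,.004],down(-74.9)),s["q"],s["width"])
E
```

```text
time: 24.12
tool_pos: [0.6451, 0.2549, 0.0342]
tcp_rot: [-0.259, 2.078, -2.075]
wrist_force: [1.0, 1.1, -0.1]
width: 0.6
[0.64511059 0.2549222  0.03415961] (array([ 0.0047,  0.0301, -0.0014]), array([-0.0006, -0.0027, -0.0131])) [ 0.34126597  0.46066811  1.72681842 -0.00208012  0.9410982   1.65240369] 0.5997954866353425
```

```bash

python3 -m handwheel '[[0.0045,0.012,-0.0014,0,-0.003,-0.013,0.6],[0,0.011,0,0,0,0,0.6],[0,0,0,0,0,0,0.6],[0,0,0,0,0,0,0.6]]' 50
python3 - <<'E'
from h import *
s,p,R=st();print(p,delta(p,R,[.6406,.2551,.004],down(-74.9)),s["width"])
E
```

```text
time: 24.62
tool_pos: [0.6388, 0.2547, 0.0085]
tcp_rot: [-0.28, 2.081, -2.084]
wrist_force: [0.3, -0.2, -0.0]
width: 0.601
[0.63877142 0.25466368 0.00851934] (array([-0.0019,  0.0045,  0.0001]), array([-0.001 ,  0.0004,  0.004 ])) 0.6013832384419013
```

```bash

python3 -m handwheel '[[-0.0015,0.003,0,0,0,0.004,0.6],[0,0,0,0,0,0,0.6]]' 50
python3 - <<'E'
from h import *
s,p,R=st();print(p,delta(p,R,[.6406,.2551,.004],down(-74.9)),s["width"])
E
```

```text
time: 24.88
tool_pos: [0.6405, 0.2551, 0.0059]
tcp_rot: [-0.275, 2.079, -2.081]
wrist_force: [0.2, -0.1, 1.0]
width: 0.6
[0.64048201 0.25509957 0.00589249] (array([-0.0001,  0.0019,  0.    ]), array([-0.001 ,  0.0004, -0.0007])) 0.6003020697719647
```

```bash

python3 -m handwheel '[[0,0.001,0,0,0,0,0],[0,0,0,0,0,0,0],[0,0,0,0,0,0,0],[0,0,0,0,0,0,0]]' 60
python3 - <<'E'
from h import *
s,p,R=st();print(p,delta(p,R,[.6406,.2551,.004],down(-74.9)),s["width"])
E
python3 -m handwheel '[[0,-0.03,0,0,0,0,0],[0,-0.05,0,0,0,0,0],[0,-0.06,0,0,0,0,0],[0,-0.06,0,0,0,0,0],[0,-0.03,0,0,0,0,0],[0,0,0,0,0,0,0]]' 60
python3 - <<'E'
from h import *
from workcell import optics
for n in("top","scene"):
    c=optics.read_camera(n);np.savez(n+"10.npz",**c)
s,p,R=st();held(10,p,R)
tp,tR=chpose(-.5,0,120);print(p,tp,delta(p,R,tp,tR), s["q"].round(3),(tR.T@(tp-p)).round(4))
E
```

```text
time: 25.38
tool_pos: [0.6408, 0.2552, 0.0053]
tcp_rot: [-0.274, 2.079, -2.081]
wrist_force: [1.1, -0.8, 1.2]
width: 0.339
[0.6407572  0.25515772 0.00527523] (array([0.0002, 0.0013, 0.    ]), array([-0.0009,  0.0003, -0.0013])) 0.3385949345451308
time: 26.12
tool_pos: [0.642, 0.2559, 0.239]
tcp_rot: [-0.268, 2.078, -2.077]
wrist_force: [0.1, -0.1, -0.8]
width: 0.336
top 329
-24 89 x [-8.  23.7] z [-15.   15.1]
-20 69 x [-4.1 24.4] z [-13.6  14.5]
-16 68 x [-7.9 24.2] z [-13.4  15.1]
-12 19 x [ 9.2 24.7] z [-13.7  14.7]
-8 16 x [ 7.8 24. ] z [-13.4  14.9]
-4 7 x [17.1 23.8] z [-10.1  14.4]
scene 354
-24 98 x [-26.1  18.7] z [-14.5  15. ]
-20 60 x [-27.   17.5] z [-14.   15.4]
-16 71 x [-27.2  17.5] z [-12.4  15.1]
-12 39 x [-27.1  14.5] z [-12.   14.9]
-8 18 x [-27.3 -11.5] z [-9.3 15.4]
-4 20 x [-27.7 -11.8] z [-13.3  15.4]
[0.63949314 0.25498235 0.23353055] [ 0.49827556 -0.01097016  0.23367305] (array([0.2057, 0.0004, 0.2199]), array([-0.0229, -0.0812,  0.5246])) [ 3.440e-01  2.890e-01  1.569e+00 -1.000e-03  1.286e+00  1.651e+00] [ 0.1933 -0.1118  0.202 ]
```

```bash

python3 -m handwheel '[[0.0343,0,0.0367,0,0,0,0],[0.0343,0,0.0367,0,0,0,0],[0.0343,0,0.0367,0,0,0,0],[0.0343,0,0.0367,0,0,0,0],[0.0343,0,0.0367,0,0,0,0],[0.0343,0,0.0367,0,0,0,0],[0,0,0,0,0,0,0]]' 70
python3 -m handwheel '[[0,0,0,-0.0076,-0.027,0.1749,0],[0,0,0,-0.0076,-0.027,0.1749,0],[0,0,0,-0.0076,-0.027,0.1749,0],[0,0,0,0,0,0,0]]' 70
python3 - <<'E'
from h import *
s,p,R=st();print(inch(p,R),delta(p,R,*chpose(-1.4,0,100)), s["q"].round(3),s["width"])
E
```

```text
time: 27.1
tool_pos: [0.4957, -0.0132, 0.2318]
tcp_rot: [-0.278, 2.085, -2.085]
wrist_force: [1.1, 0.3, -1.5]
width: 0.336
time: 27.6
tool_pos: [0.4942, -0.0103, 0.2291]
tcp_rot: [0.163, 1.881, -1.705]
wrist_force: [-0.8, -1.4, -1.0]
width: 0.335
(array([ -5.95,   2.01, 117.81]), array([-0.0039,  0.0057, -0.0059])) (array([-0.0047,  0.0178,  0.002 ]), array([ 0.0039, -0.0057,  0.0059])) [-0.281 -0.385  2.305  0.408  0.835  0.73 ] 0.3348046285945573
```

```bash

python3 -m handwheel '[[-0.004,0.018,0.002,0.004,-0.0057,0.006,0],[0,0.02,0,0,0,0,0],[0,0.018,0,0,0,0,0],[0,0.008,0,0,0,0,0],[0,0,0,0,0,0,0],[0,0,0,0,0,0,0]]' 70
python3 look.py 11
python3 - <<'E'
from h import *
s,p,R=st();print(inch(p,R),delta(p,R,*chpose(-1.4,0,50)))
E
```

```text
time: 28.35
tool_pos: [0.534, -0.0007, 0.1825]
tcp_rot: [0.169, 1.861, -1.701]
wrist_force: [-0.5, -0.2, -0.5]
width: 0.334
(array([ 5.89, -2.73, 57.43]), array([ 0.0048, -0.0057,  0.0088])) [-1.20360443 -0.10590381  0.72978677] 0.33348201027026336
top 391
-24 31 x [-23.3  10.5] z [-15.   10.1]
-20 86 x [-26.2  11.9] z [-14.2  15. ]
-16 16 x [-26.6  11.9] z [-13.4   8.1]
-12 157 x [-25.8  16.4] z [-11.9  12.2]
-8 42 x [-26.4  17.2] z [-13.3  15.4]
-4 12 x [-26.4 -13.7] z [-11.   15.6]
0 8 x [-26.  -24.7] z [-12.7  12.7]
scene 290
-24 36 x [-26.7  23.6] z [-14.3  15.2]
-20 38 x [-28.   25.9] z [-14.3  15.6]
-16 42 x [-26.9  27.5] z [-12.8  14.4]
-12 52 x [-27.5  27.4] z [-13.7  15.3]
-8 27 x [-27.9 -16.7] z [-13.6  15.6]
-4 21 x [-28.5 -14.5] z [-12.6  15.9]
0 11 x [-27.  -10.6] z [-12.9  15.4]
(array([ 5.89, -2.73, 57.43]), array([ 0.0048, -0.0057,  0.0088])) (array([ 0.0073,  0.0074, -0.0028]), array([-0.0048,  0.0057, -0.0088]))
```

View pics/c11.png

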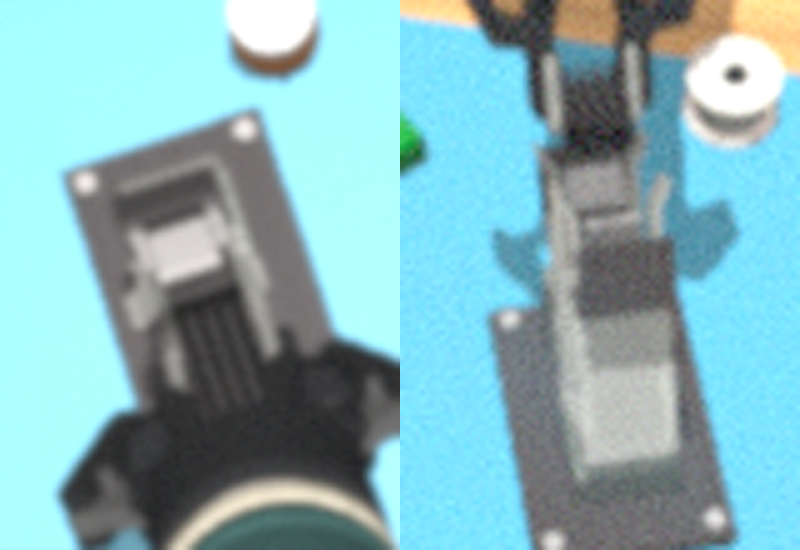

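The finned module is held with its five fins up, just above the mouth, at about (222,350) in the top crop. I'll correct the ~6 mm x and 3 mm y offset first.

```bash

python3 -m handwheel '[[0.006,0,-0.0025,-0.004,0.005,-0.008,0],[0,0.004,0,0,0,0,0],[0,0,0,0,0,0,0],[0,0,0,0,0,0,0]]' 80
python3 - <<'E'
from h import *
s,p,R=st();print(inch(p,R),delta(p,R,*chpose(-.9,0,40)))
E
```

```text
time: 28.95
tool_pos: [0.5295, 0.0003, 0.1752]
tcp_rot: [0.165, 1.871, -1.703]
wrist_force: [0.3, 0.9, -1.8]
width: 0.333
(array([-9.200e-01, -3.000e-02,  5.277e+01]), array([ 0.0002, -0.0004, -0.0001])) (array([-0.    ,  0.0128, -0.    ]), array([-0.0002,  0.0004,  0.0001]))
```

Aligned. Pushing in.

```bash

python3 -m handwheel '[[0,0.006,0,0,0,0,0],[0,0.006,0,0,0,0,0],[0,0.006,0,0,0,0,0],[0,0.006,0,0,0,0,0],[0,0,0,0,0,0,0]]' 80
python3 - <<'E'
from h import *
s,p,R=st();print(inch(p,R),(s["wrist_force"]@chR()).round(2),s["width"])
E
python3 -m handwheel '[[0,0.006,0,0,0,0,0],[0,0.006,0,0,0,0,0],[0,0.006,0,0,0,0,0],[0,0,0,0,0,0,0]]' 80
python3 - <<'E'
from h import *
s,p,R=st();print(inch(p,R),(s["wrist_force"]@chR()).round(2),s["width"])
E
```

```text
time: 29.58
tool_pos: [0.5405, 0.0047, 0.1536]
tcp_rot: [0.164, 1.872, -1.703]
wrist_force: [1.0, -0.7, -0.1]
width: 0.331
(array([-1.51,  0.34, 28.09]), array([-0.0007, -0.0003, -0.0013])) [ 0.56 -1.01 -0.4 ] 0.33117080007904276
time: 30.08
tool_pos: [0.5497, 0.0074, 0.1388]
tcp_rot: [0.165, 1.871, -1.703]
wrist_force: [0.5, -1.2, 0.9]
width: 0.33
(array([-0.62, -0.19, 10.57]), array([ 0.0004, -0.0005,  0.0002])) [ 0.51 -1.24  0.78] 0.32990964718013305
```

```bash

python3 -m handwheel '[[0,0.005,0,0,0,0,0],[0,0.005,0,0,0,0,0],[0,0.005,0,0,0,0,0],[0,0.003,0,0,0,0,0],[0,0,0,0,0,0,0]]' 90
python3 - <<'E'
from h import *
s,p,R=st();print(inch(p,R),(s["wrist_force"]@chR()).round(2),s["width"])
E
python3 -m handwheel '[[0,0.005,0,0,0,0,0],[0,0.005,0,0,0,0,0],[0,0.004,0,0,0,0,0],[0,0.001,0,0,0,0,0],[0,0,0,0,0,0,0]]' 90
python3 look.py 12
python3 - <<'E'
from h import *
chan(12)
E
```

```text
time: 30.7
tool_pos: [0.5584, 0.0104, 0.1236]
tcp_rot: [0.166, 1.87, -1.703]
wrist_force: [-0.0, -1.1, 3.4]
width: 0.331
(array([-0.27, -0.38, -7.23]), array([ 0.0009, -0.0005,  0.0009])) [ 1.32 -1.03  3.1 ] 0.33077809754760745
time: 31.32
tool_pos: [0.5654, 0.013, 0.1107]
tcp_rot: [0.166, 1.87, -1.703]
wrist_force: [-1.2, -2.0, 4.5]
width: 0.33
(array([ -0.3 ,  -0.35, -22.01]), array([ 0.0008, -0.0005,  0.0009])) [ 0.48684229 -0.95901463  4.31211883] 0.32669756466956446
top 240
-24 24 x [-40.2   4.2] z [-14.9  15.4]
-20 49 x [-23.2   7.6] z [-13.9  14.7]
-16 12 x [-44.4   8.8] z [-12.   14.9]
-12 97 x [-44.1  10.2] z [-13.   12.5]
-8 15 x [-31.8  10.3] z [-10.7  12.4]
scene 124
-24 10 x [ 9.4 36.8] z [-15.3   8.7]
-20 15 x [15.5 34. ] z [-13.8   8.6]
4 11 x [-34.5 -30.2] z [-15.  15.]
8 21 x [-34.7 -29.2] z [-15.1  14.6]
top
x -10 n 8 z [-14.8 -12.3  -7. ]
x -6 n 15 z [-13.8 -10.5  -2.6]
x -2 n 16 z [-13.3  -9.   -2.8]
x 2 n 16 z [-12.9 -10.8  -1.4]
x 6 n 12 z [-12.4 -11.3  -2.8]
x 10 n 18 z [-13.8 -11.3  -2.2]
x 14 n 8 z [-14.3  -7.6  -1.8]
x 18 n 3 z [-2.7 -1.9 -1. ]
x 22 n 6 z [5.4 7.1 9.9]
x 26 n 10 z [ 4.3  8.5 15. ]
x 30 n 33 z [ 4.6 17.2 20.9]
x 34 n 18 z [3.7 5.5 8. ]
x 38 n 18 z [-1.8  5.1  6.4]
scene
x -34 n 5 z [-4.3 -3.3 17.9]
x -30 n 23 z [-3.5 15.1 20. ]
x -26 n 34 z [ 2.2 10.9 18.5]
x -22 n 17 z [-1.4  6.4  9.9]
x -18 n 3 z [-0.3  5.8  7.6]
x 22 n 8 z [6.  7.4 9.8]
x 26 n 12 z [ 9.8 12.4 17.1]
x 30 n 47 z [-41.8 -31.9  19.9]
x 34 n 24 z [-42.7 -35.1 -26.9]
```

View pics/c12.png

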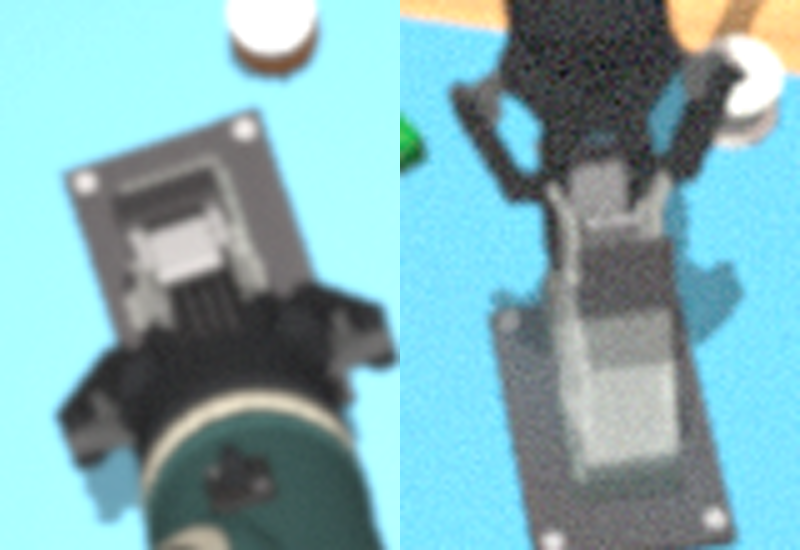

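The fin tops are about 2 mm below the mouth and both lips have their shut profile. I'll push 1 mm more, release and withdraw.

```bash

python3 -m handwheel '[[0,0.001,0,0,0,0,0],[0,0,0,0,0,0,0],[0,0,0,0,0,0,1],[0,0,0,0,0,0,1],[0,0,0,0,0,0,1],[0,0,0,0,0,0,1],[0,0,0,0,0,0,1]]' 90
python3 -m handwheel '[[0,-0.01,0,0,0,0,1],[0,-0.02,0,0,0,0,1],[0,-0.03,0,0,0,0,1],[0,-0.04,0,0,0,0,1],[0,-0.05,0,0,0,0,1],[0,-0.02,0,0,0,0,1],[0,0,0,0,0,0,1]]' 50
python3 look.py 13; python3 - <<'E'
from h import *
chan(13)
c=load("top",13);cv2.imwrite("pics/top13.png",c["image"][:,:,::-1])
E
```

```text
time: 32.3
tool_pos: [0.5652, 0.0133, 0.1093]
tcp_rot: [0.165, 1.871, -1.703]
wrist_force: [-0.0, -0.6, -0.8]
width: 1.001
time: 33.17
tool_pos: [0.4861, -0.0164, 0.2597]
tcp_rot: [0.17, 1.866, -1.704]
wrist_force: [-0.3, -1.2, 0.3]
width: 1.003
(array([-1.3000e+00,  8.0000e-02,  1.4663e+02]), array([ 0.0004, -0.0003, -0.0002])) [-0.19121623  0.3769575   0.03612174] 0.9979360653794312
top 0
scene 0
top
x -34 n 3 z [17.6 17.7 18.6]
x -30 n 23 z [14.5 18.8 20.7]
x -26 n 31 z [ 5.2 11.1 16.4]
x -22 n 32 z [-9.3  2.1  8.5]
x -18 n 13 z [-9.9 -8.5  2.5]
x -14 n 16 z [-8.7 -0.4  2.4]
x -10 n 16 z [-8.9 -7.   1.2]
x -6 n 13 z [-10.1  -7.8   1.9]
x -2 n 15 z [-9.8 -7.3  3.3]
x 2 n 19 z [-9.2 -6.7  2.2]
x 6 n 14 z [-10.2  -8.8   2.6]
x 10 n 13 z [-8.9 -5.4  2.7]
x 14 n 15 z [-9.6 -7.6  2.5]
x 18 n 4 z [1.3 1.9 2.6]
x 22 n 7 z [5.4 7.1 9.6]
x 26 n 8 z [ 4.1  7.9 14.6]
x 30 n 33 z [ 4.6 15.8 20.1]
x 34 n 18 z [2.6 4.9 7.5]
x 38 n 18 z [3.5 5.3 6.2]
scene
x -34 n 5 z [ 1.6 16.6 19.6]
x -30 n 20 z [-2.6 16.8 20.9]
x -26 n 28 z [ 6.1 11.3 17.8]
x -22 n 18 z [ 3.4  7.1 14.4]
x -18 n 7 z [1.4 4.8 8.3]
x -14 n 4 z [-2.1  3.1  4.1]
x 22 n 4 z [5.9 7.5 8.7]
x 26 n 12 z [ 7.7 10.7 13.7]
x 30 n 45 z [-40.8 -30.4  19.5]
x 34 n 28 z [-44.2 -35.   19.6]
```

View pics/c13.png

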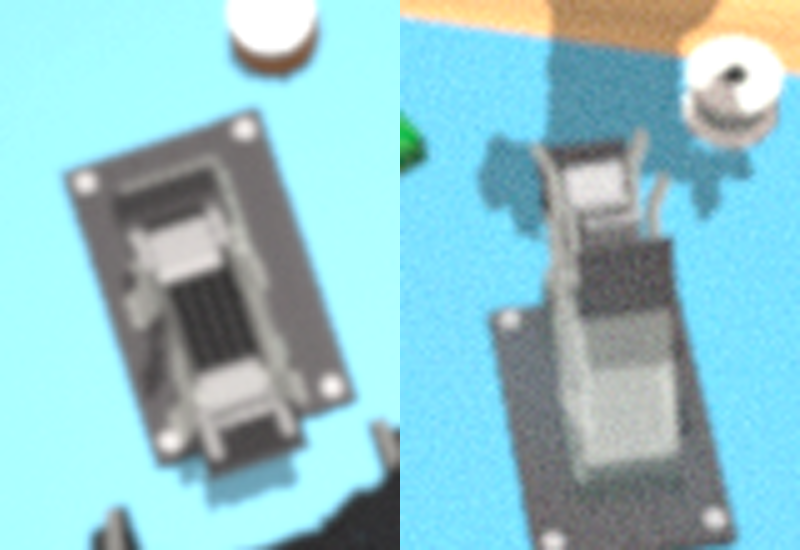

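View pics/top13.png

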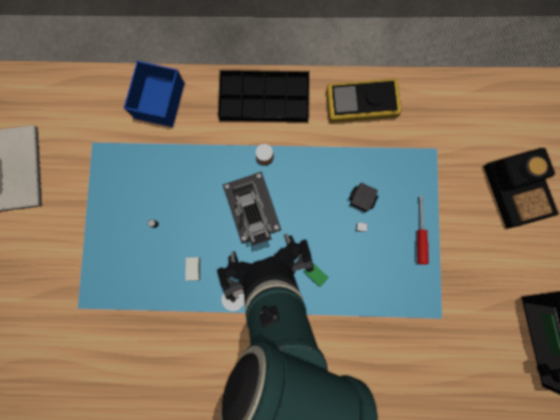

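The finned module lies on top at top crop (212,318) under both shut lips. The capacitor, white block, green block, transformer, relay, jar, spool and screwdriver are where they were, and the gripper is clear. I'm handing the job in.

```bash
python3 -c "
from workcell import workorder
print(workorder.finish_job())"
```

```text
the job is handed in; nothing more can be done
None
```

All three modules are in the magazine: the two plain ones first, then the finned one on top. I handed the job in at about 33 s with the gripper open and clear.

**Seating:** After each push, the depth images showed the module's top 2–3 mm below the mouth. After each release it sat against the lips (read at 0 to +2 mm, within camera error). Both lips were back to the profile they had when the magazine was empty.

**Other objects:** In the last top picture the transformer, small parts, jar, screwdriver and the white and green look-alikes are where they started. I compared these by eye. The spool and the green look-alike were partly hidden by the arm; in the scene view the spool looked unmoved, and only a corner of the green block was in view.

**Readings that disagreed:**
- The two cameras differed by 1–4 mm along x. I allowed for this by measuring each held module again before pushing it in.
- The arm stopped up to about 7 mm from the commanded position after some long moves. I corrected this before each grasp and insertion.
- The wrist force at the end of each row was only about 1–5 N, below the 5–15 N expected. I relied on the images rather than the force to judge that the lips had shut.

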